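# Pin the eyed core plate into the assembly yoke

## Task

Take the core plate with the red grip band from the rack and stand it on the fixture with its eye between the two yellow ears of the yoke; then draw the bronze lifting pin out of its blue holster and pass it from either side through both ears and the plate's eye until its square head is right up against the ear. Let go of everything, and leave the other two plates, the ceramic core print and the brass rammer head where they are.

Things in the scene. Friction and masses are not known exactly. Their poses are not given: they have to be found in the camera images.
- fixture: Fixed fixture, yaw up to 0.35 rad. Origin: centre of its underside. Dark slab 200 (x) x 90 x 20 mm thick; the plate stands on the slab's top, along x, centred on the origin, eye to +x. At x = -77 to -42 mm two cheeks with a 17 mm gap, tops 50 mm above the bench. End stops, inner faces at x = +-82.5 mm, tops 50 mm up. Yoke: see yoke_eye.
- yoke_eye (a point): Midway between the yoke's two yellow ears on their holes' axis (along y): x 52, y 0, z 62 mm in the fixture's frame, whose axes it has. Each ear is 44 mm wide in x, 12 mm thick, its top 84 mm above the bench; inner faces 17 mm apart, outer faces at y = +-20.5 mm; hole 19 mm in diameter. The pin may enter from either side.
- rack: Fixed steel rack, left or right of the fixture, yaw up to 0.3 rad. Origin: centre of its underside. 180 x 150 mm; three slots along x at y = -50, 0, +50 mm, each holding one upright plate. Slot floor 10 mm above the bench, walls up to 42 mm with a 15 mm gap between them; end walls 30 mm high at x = +-86 mm.
- eye_plate: Loose aluminium plate with a 22 mm eye and a red band on its top edge, 160 (x) x 12 (y) x 80 mm high, 0.32 to 0.48 kg, upright in any slot of the rack. Origin: centre of its underside. Eye along y at x = +52, z = 42 mm; band from x = -47 to +23 mm: pinched there across its 12 mm from above, the fingers stay clear of the ears when it is seated.
- plate_eye (a point): Centre of the plate's eye: x = 52, y = 0, z = 42 mm in the plate's frame; its axes are those of the plate.
- plate_b: Bystander: plain aluminium plate without eye or red band, 160 x 12 x 80 mm, upright in a slot of the rack. Origin: centre of its underside edge; x along its length.
- plate_c: Bystander: same as plate_b, in another slot.
- holster: Fixed blue steel pocket, on the other side of the fixture from the rack, yaw up to 0.3 rad. Origin on the bench; the block spans x = 30 to 95, y = +-23 mm, top 70 mm up; its mouth faces the holster's -x. Pocket floor 30 mm above the bench; inside 34 mm wide, 34 mm high, 55 mm deep, roofed. The bench ahead of the mouth is clear for 170 mm.
- holster_mouth (a point): Pin axis at the mouth: x = 30, y = 0, z = 45 mm in the holster's frame; axes as the holster.
- pin: Loose bronze pin, 0.3 to 0.55 kg, level in the holster, head inside, shank out. Origin: on the axis at the shoulder (shank meets head); x points to the tip. Shank 16 mm thick, 80 mm long, last 12 mm tapering to 8; head a 30 x 30 mm block 50 mm long. Slides out freely. Centre of mass lies within the head: set on the bench it lies level on a flat of the head, shank in the air.
- pin_seat (a point): Point on the pin's axis 20.5 mm ahead of the shoulder, on the shank: it meets yoke_eye when the pin is fully home from either side. Axes as the pin.
- pin_head (a point): Centre of the square head, 25 mm behind the shoulder. Axes as the pin.
- core_print: Bystander: fragile cream ceramic core print, 90 mm tall, foot 56 mm in diameter, upright on the bench about 105 mm to one side of the yoke, in the pin's way on that side. Origin: centre of its underside.
- rammer: Bystander: low brass rammer head, a disc 60 mm in diameter and 24 mm high, flat on the bench about 105 mm to the other side of the yoke; the pin can pass above it. Origin: centre of its underside.
Not all that is in view belongs to the job. Leave any purple look-alike of the eye_plate alone. Leave any purple look-alike of the fixture alone.

How it is judged:
By the outcome, as a careful person would: the job done as asked, in the order asked, and still so for the second after the job is handed in, with the robot touching nothing.
It also fails if it takes over 72 s, if anything falls off the work surface, if the arm or the gripper's body presses on something with over 40 N, if the wrist force passes 120 N, or if a joint passes its speed limit or range.

## Robot

A 7-joint arm with a two-finger parallel gripper is mounted at the origin on the work surface. World frame = base frame: x ahead of the robot, y to its left, z up, the work surface at z = 0. Lengths are in m, angles in rad, forces in N, time in s.
With the tool pointing down it reaches from about 0.425 to 0.925 m from the base axis. Payload 6.8 kg.
Tool frame: the origin (TCP) lies midway between the tips of the shut fingers; the grasp point (between the pads) lies 19 mm behind it; z points along the fingers, y is the line along which they close (so a half turn about z gives the same grasp; the last joint's range is limited). The gripper opens to 85 mm and grips with 20 to 120 N. Pads are 22 mm wide; open, the fingers measure 114 mm over their backs; the gripper's body (76 mm by 85 mm) begins 54 mm behind the grasp point. The pads swing forward as they close: fully open they stand 13 mm farther back than shut.
Start: joints at [-1.363, 0.477, 0.022, 1.555, -0.011, 1.109, -0.083], TCP at [0.21, 0.642, 0.193] pointing down, gripper open.
Joint ranges: [-2.96, 2.96], [-0.34, 2.1], [-1.41, 1.46], [0.24, 2.44], [-1.37, 4.51], [0.17, 1.92], [-2.96, 2.96]. Speed limits (rad/s): [2.39, 2.39, 3.14, 3.14, 3.14, 3.14, 3.14].

## Interface

Orientations are given as a unit quaternion [w, x, y, z].
In Python, from bench import r gives the robot as it stands.
- The arm moves only by the tool jog_arm, never from a script. Its argument "motion" is a list of rows, each a list of 7 numbers: the shift along the tool's x, y, z in m, then the turn, a rotation vector about the tool's x, y, z in degrees, then the finger opening in m, from 0 to 0.0854. In form: [[x, y, z, ax, ay, az, fingers], ...]. A call has 1 to 8 rows; each row is the pose to reach, as a shift and turn from the pose commanded when the call began, along the tool's axes at that moment; what a row does not reach only later rows make up. A row lasts 1/10 s, in which the tool goes at most 50 mm and 8.59 degrees, less where a joint would pass 70% of its speed; a pose out of reach is approached as far as the arm can. A call with a gripper value outside its range is refused whole. The fingers move at their own pace and stop on an object; the grip force is fixed at half the most. Time passes only in rows, so rows that repeat a pose let the fingers close. It gives the time, the measured TCP pose, the force, the opening and the grip force at its end, in the units of the state.
- r.get_state(): the state, without advancing time (a new reading comes with each control period).
- r.snapshot(name): name is "scene" or "top"; returns (picture, depth): 420x560x3 uint8, red, green, blue; 420x560 float32, m along the optical axis (not along the pixel's ray), 0 where there is no reading.
- r.camera_params(name): a dict with "K" (3x3 intrinsics, pixels), "distortion" ([k1, k2, p1, p2, k3] as OpenCV has them; the pictures are not rectified), "R" (3x3) and "t" (3): a world point X has camera coordinates R X + t. Camera axes: x right, y down, z forward; pixel columns grow to the right and rows downward; lengths in m; the calibration is good to about 2 mm. A picture is of the moment at which its call begins. camera_params takes no time and is no camera call.
- r.finish_job(): hands the job in; it is judged then, once.
The state is a dict: "time_s": time; "q": joint angles; "joint_velocities": joint speeds; "tau": joint torques, N m; "ee_pos": TCP position; "orientation": TCP orientation; "contact_force": force on the tool from outside, world axes, zero at the start; "torque": the same for the moment, N m; "grip_width": finger opening in m; "finger_force": force on a finger pad.
Only numpy, scipy, OpenCV 4.12 (cv2) and the standard library are available. Lean on these libraries where they do the work, as an engineer would, in place of code of your own. Each camera call takes 0.05 s, during which the arm holds its last target. There are 200 camera calls.

## Working session

There is one attempt and no reset: what is moved stays moved. The work goes in short steps, Python scripts to look and compute and a tool call to move; the robot and the scene stay as the last step left them, time stands still between calls to the robot, and variables do not carry over. Pictures are saved under pics/ and viewed, at most 10 in all, crops included, and the job is handed in when it is done.

Besides the shell and the picture viewer there is one more tool, called after ">>>" by a JSON object that holds its "method" and its "body", one argument or row to a line. jog_arm: Moves the arm, as the interface text tells. Its arguments: {"type":"object","properties":{"motion":{"type":"array"}},"required":["motion"]}

```bash
ls; mkdir -p pics
python3 - <<'E'
from bench import r
import cv2,numpy as np
for n in("top","scene"):
    p,d=r.snapshot(n); cv2.imwrite(f"pics/{n}0.png",p[...,::-1]); np.savez(f"{n}0.npz",p=p,d=d)
    c=r.camera_params(n); print(n,{k:np.round(v,4).tolist() for k,v in c.items()})
print(r.get_state())
E
```

```text
pics
top {'K': [[402.0877, 0.0, 280.5959], [0.0, 402.0877, 205.4353], [0.0, 0.0, 1.0]], 'distortion': [0.0258, 0.0, 0.0, 0.0, 0.0], 'R': [[0.0008, -0.9997, 0.0241], [-0.9979, -0.0023, -0.0642], [0.0643, -0.024, -0.9976]], 't': [-0.0028, 0.6425, 1.0242]}
scene {'K': [[383.3693, 0.0, 279.3353], [0.0, 383.3693, 210.529], [0.0, 0.0, 1.0]], 'distortion': [0.0214, 0.0, 0.0, 0.0, 0.0], 'R': [[0.3953, 0.9185, -0.0038], [0.5928, -0.2582, -0.7628], [-0.7017, 0.2993, -0.6466]], 't': [-0.2718, -0.3156, 1.476]}
{'time_s': 0.1, 'q': array([-1.36308899,  0.47772519,  0.02230133,  1.5563469 , -0.0114948 ,
        1.10931404, -0.08305998]), 'joint_velocities': array([ 0.00270784, -0.00160413, -0.00075102, -0.00044591,  0.00199585,
        0.00064153,  0.00084855]), 'tau': array([ 4.53047542e-03, -5.97764432e+01,  1.61332011e+00, -2.81957263e+01,
        1.27371575e-02,  5.13498700e-03, -2.00890167e-05]), 'ee_pos': array([0.20944893, 0.64104901, 0.1921194 ]), 'orientation': array([-7.77835082e-05,  1.57199296e-01,  9.87566548e-01, -8.29352902e-04]), 'contact_force': array([ 0.63449923, -0.32861879,  0.1351948 ]), 'torque': array([ 0.01535932,  0.00350626, -0.02177395]), 'finger_force': 0.0, 'grip_width': 0.08568532110899162}
```

View pics/top0.png

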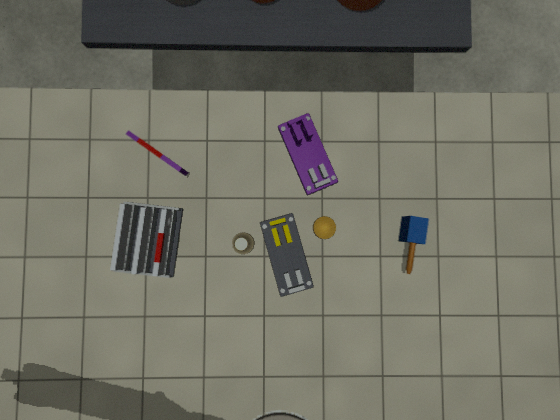

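View pics/scene0.png

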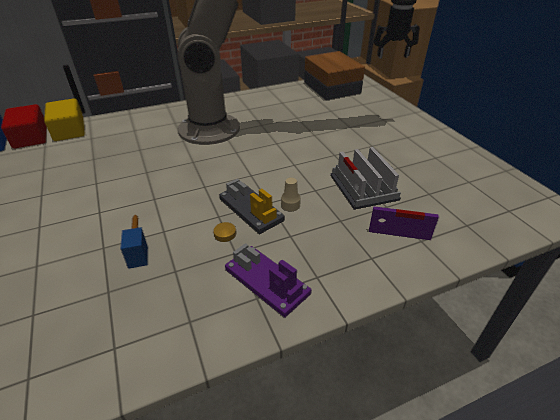

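The top view shows the rack at (148,240), with the red band on its rightmost plate at (159,247). The fixture is at (287,255) with its yellow ears at (282,235), the core print at (243,243) and the rammer at (324,228). The holster is at (413,230) with its pin at (409,258). The purple decoys are at (308,153) and (157,153). The scene view agrees: the eye end of the plate points away from the robot.

```bash
cat > h.py <<'E'
from bench import r
import cv2,numpy as np
from scipy.spatial.transform import Rotation as Ro
def rays(n,shape=(420,560)):
    c=r.camera_params(n); v,u=np.mgrid[:shape[0],:shape[1]]
    K=np.array(c["K"],float);D=np.array(c["distortion"],float);R=np.array(c["R"]);t=np.array(c["t"])
    uv=cv2.undistortPoints(np.stack([u,v],-1).reshape(-1,1,2).astype(float),K,D).reshape(*shape,2)
    dc=np.dstack([uv,np.ones(shape)])
    return -R.T@t, dc@R      # centre, world dirs (unit depth)
def atz(C,W,m,z):            # pixels m on plane z
    w=W[m]; return (C+w*((z-C[2])/w[:,2])[:,None])[:,:2]
def rect(P):
    (c,s,a)=cv2.minAreaRect((P*1000).astype(np.float32)); 
    if s[0]<s[1]: s=s[::-1]; a+=90
    return np.round(c,1),np.round(s,1),round((a+90)%180-90,1)
def tool(): 
    s=r.get_state(); q=s["orientation"]; return s["ee_pos"],Ro.from_quat([q[1],q[2],q[3],q[0]]),s
def go(pos,yaw):             # TCP target, tool down, tool x axis at yaw (world); prints row
    p,T,s=tool(); X=np.array([np.cos(yaw),np.sin(yaw),0]);Z=np.array([0,0,-1.])
    G=Ro.from_matrix(np.stack([X,np.cross(Z,X),Z],1))
    print("row",np.round(T.inv().apply(np.array(pos)-p),4).tolist(),np.round((T.inv()*G).as_rotvec(degrees=True),2).tolist(),
      "t",round(s["time_s"],2),"ee",np.round(p,4).tolist(),"w",round(s["grip_width"],4),"q7",round(s["q"][6],2))
E
python3 - <<'E'
from h import *
f=np.load("top0.npz");p,d=f["p"],f["d"]
C,W=rays("top");P=C+W*d[...,None];z=P[...,2]
H=cv2.cvtColor(p,cv2.COLOR_RGB2HSV).astype(int);h,s,v=H[...,0],H[...,1],H[...,2]
box=lambda a,b,c,e:np.pad(np.ones((e-b,c-a),bool),((b,420-e),(a,560-c)))
print("C",C,"bench z",np.median(z[box(330,100,400,180)]))
def rep(n,m,zz):
    m=cv2.morphologyEx(m.astype(np.uint8),cv2.MORPH_OPEN,np.ones((2,2)))>0 if n!="pin" else m
    print(n,m.sum(),"z",np.round(np.percentile(z[m],[10,50,90]),4),*rect(atz(C,W,m,zz)), rect(P[m][:,:2])[0])
fx=box(250,205,320,305)
rep("slab",fx&(abs(z-.02)<.006)&(s<90),.02)
yel=(h>18)&(h<36)&(s>130)
rep("ears",box(262,210,300,255)&yel&(z>.076),.084)
rep("stops",fx&(abs(z-.05)<.006)&(s<90),.05)
rk=box(100,195,195,290)
rep("rack",rk&(z>.036)&(z<.047),.042)
rep("plates",rk&(z>.084),.09)
n,l,st,c=cv2.connectedComponentsWithStats((rk&(z>.083)).astype(np.uint8))
for i in range(1,n):
    if st[i,4]>30: rep("pl%d"%i,l==i,.09)
red=((h<8)|(h>172))&(s>120)
rep("band",rk&red&(z>.08),.09)
hb=box(390,205,440,285)
rep("holster",hb&(h>100)&(h<130)&(z>.06),.07)
pm=hb&(h>5)&(h<25)&(s>100)&(z>.03); rep("pin",pm,.053)
q=atz(C,W,pm,.053);print(cv2.fitLine((q*1000).astype(np.float32),cv2.DIST_L2,0,.01,.01).ravel())
rep("print",box(228,225,260,262)&(z>.075),.09); rep("rammer",box(308,210,342,246)&(z>.015)&(s>100),.024)
E
```

```text
C [0.57539004 0.02331446 1.06308383] bench z 0.0003469257443738938
slab 2087 z [0.0175 0.0204 0.0238] [514.2 -18.6] [199.1  89.4] 15.9 [512.9 -19.7]
ears 178 z [0.0204 0.0836 0.0861] [564.4  -4.6] [43.6 41.1] 16.6 [563.1  -5. ]
stops 212 z [0.0199 0.0489 0.0522] [449.7 -36.9] [50.2 40.7] 15.6 [445.8 -38.6]
rack 670 z [0.0296 0.04   0.044 ] [553.  328.8] [166.3 110.2] -6.8 [537.1 207.4]
plates 1175 z [0.0796 0.0896 0.0924] [553.4 336.4] [160.4 115.3] -6.9 [532. 228.]
pl3 402 z [0.0798 0.0893 0.0921] [561.2 385.5] [156.7  16.1] -6.9 [553.5 391.5]
pl5 406 z [0.0779 0.0893 0.0924] [552.3 335.3] [158.5  15.8] -7.6 [588.1 224.7]
pl7 397 z [0.0772 0.0898 0.0925] [547.6 286.3] [158.2  14.4] -6.9 [582.5 200.2]
band 182 z [0.078  0.0898 0.0925] [535.7 287.6] [67.9 15. ] -6.4 [535.4 289.6]
holster 539 z [0.0668 0.0701 0.0724] [ 578.2 -340.7] [65.  51.4] -8.8 [ 584.  -187.2]
pin 181 z [0.049  0.0518 0.055 ] [ 509.5 -326.1] [77.2 15.3] -8.9 [ 509.3 -326.7]
[ 9.8755914e-01 -1.5724790e-01  5.1103867e+02 -3.2631308e+02]
print 155 z [0.0742 0.09   0.0924] [543.8  92.6] [31.2 28.8] 0.4 [542.7  93. ]
rammer 404 z [0.0171 0.0221 0.0255] [ 582.9 -116.7] [57.  56.5] -45.2 [591.6 -65.3]
```

```bash
python3 -c "
from h import *
go([.5357,.2872,.19],np.radians(173.1))"
```

```text
row [-0.42, -0.2351, 0.0026] [-0.1, -0.0, -11.19] t 0.1 ee [0.2094, 0.641, 0.1921] w 0.0857 q7 -0.08
```

>>> {"method": "jog_arm", "body": {
  "motion": [
    [-0.042,-0.0235,0,0,0,-2,0.04],
    [-0.084,-0.047,0,0,0,-4,0.04],
    [-0.126,-0.0705,0,0,0,-6,0.04],
    [-0.168,-0.094,0,0,0,-8,0.04],
    [-0.21,-0.1175,0,0,0,-10,0.04],
    [-0.252,-0.141,0,0,0,-11.2,0.04],
    [-0.294,-0.165,0,0,0,-11.2,0.04],
    [-0.336,-0.188,0,0,0,-11.2,0.04]
  ]
}}

```text
time_s: 0.9
ee_pos: [0.4715, 0.3567, 0.1928]
orientation: [-0.0, 0.06, 0.998, -0.0]
contact_force: [1.0, 0.9, -0.9]
grip_width: 0.0398
finger_force: 0.0
```

```bash
python3 -c "
from h import *
go([.5357,.2872,.13],np.radians(173.1))"
```

```text
row [-0.0721, -0.0612, 0.0628] [-0.02, -0.02, 0.01] t 0.9 ee [0.4715, 0.3567, 0.1928] w 0.0398 q7 0.73
```

>>> {"method": "jog_arm", "body": {
  "motion": [
    [-0.036,-0.03,0,0,0,0,0.04],
    [-0.072,-0.061,0,0,0,0,0.04],
    [-0.072,-0.061,0.02,0,0,0,0.04],
    [-0.072,-0.061,0.04,0,0,0,0.04],
    [-0.072,-0.061,0.06,0,0,0,0.04],
    [-0.072,-0.061,0.06,0,0,0,0.04],
    [-0.072,-0.061,0.06,0,0,0,0.04]
  ]
}}

```text
time_s: 1.6
ee_pos: [0.5346, 0.2893, 0.1329]
orientation: [-0.0, 0.06, 0.998, -0.0]
contact_force: [0.5, -0.1, 0.6]
grip_width: 0.0401
finger_force: 0.0
```

Run:
```python
from h import *
go([.5357,.2872,.060],np.radians(173.1))
p,d=r.snapshot("scene"); cv2.imwrite("pics/s1.png",cv2.resize(p[110:260,300:460,::-1],None,fx=4,fy=4))
p,d=r.snapshot("top"); cv2.imwrite("pics/t1.png",cv2.resize(p[180:300,80:240,::-1],None,fx=5,fy=5))
```

```text
row [-0.0014, -0.0019, 0.0729] [-0.04, -0.04, 0.01] t 1.6 ee [0.5346, 0.2893, 0.1329] w 0.0401 q7 0.91
```

View pics/s1.png

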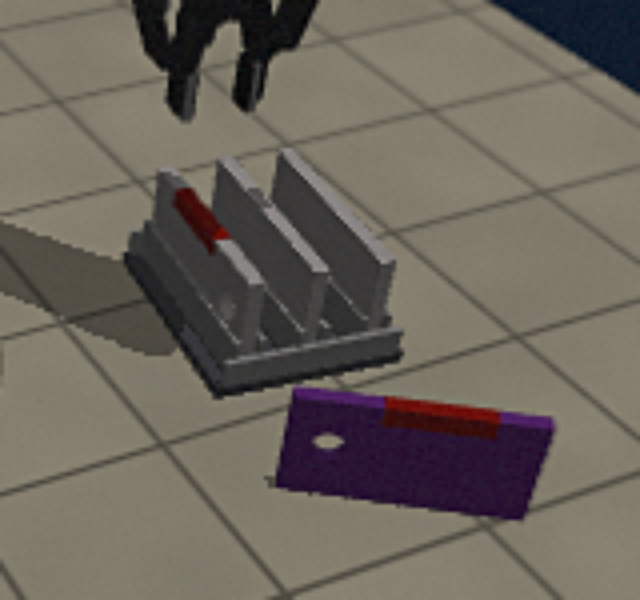

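Run:
```python
from h import *
p,d=r.snapshot("scene");C,W=rays("scene");P=C+W*d[...,None]
m=np.zeros(d.shape,bool);m[110:145,330:385]=1
m&=(d>0)&(P[...,2]>.11)&(P[...,2]<.25)&(p.max(-1)<90)
Q=P[m];print(m.sum(),np.round(np.percentile(Q,[1,10,50,90,99],axis=0),3))
for v in range(128,142,2): print(v,[(u,np.round(P[v,u],3).tolist()) for u in (346,363)])
p,d=r.snapshot("top");C,W=rays("top");P=C+W*d[...,None];print("top highest",np.nanmax(P[180:300,80:240,2]))
```

```text
547 [[0.519 0.232 0.177]
 [0.528 0.243 0.189]
 [0.543 0.285 0.227]
 [0.554 0.336 0.245]
 [0.557 0.344 0.249]]
128 [(346, [0.539, 0.261, 0.21]), (363, [0.55, 0.309, 0.205])]
130 [(346, [0.539, 0.262, 0.204]), (363, [0.549, 0.311, 0.198])]
132 [(346, [0.541, 0.262, 0.198]), (363, [0.549, 0.312, 0.191])]
134 [(346, [0.539, 0.264, 0.191]), (363, [0.552, 0.311, 0.187])]
136 [(346, [0.54, 0.264, 0.186]), (363, [0.55, 0.314, 0.179])]
138 [(346, [0.546, 0.261, 0.183]), (363, [0.3, 0.503, -0.0])]
140 [(346, [0.291, 0.435, 0.002]), (363, [0.314, 0.493, 0.001])]
top highest 1.0630838267400142
```

View pics/t1.png

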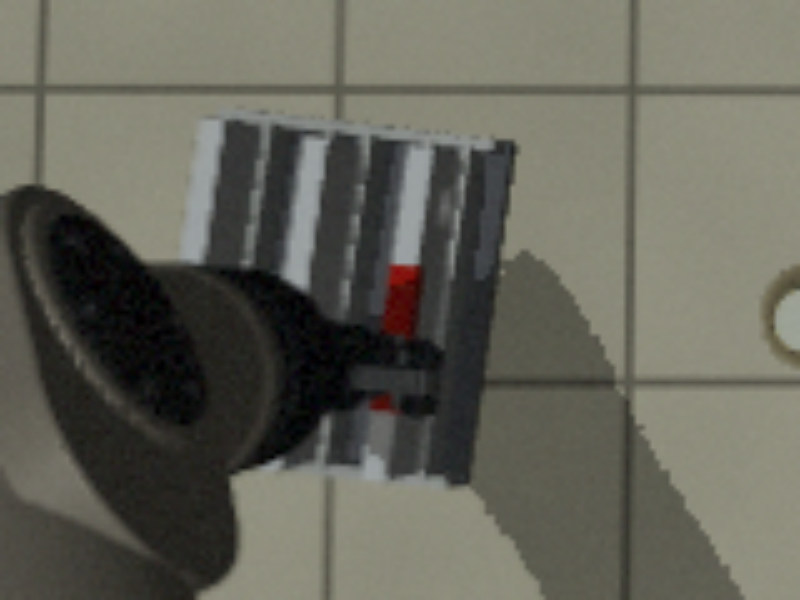

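Run:
```python
from h import *
print(r.get_state()["ee_pos"])
p,d=r.snapshot("top");C,W=rays("top");P=C+W*d[...,None]
for v in (249,251,255,260,262): print(v,[(u,np.round(P[v,u]*1000).astype(int).tolist()) for u in range(146,170,2)])
```

```text
[0.53544135 0.28987728 0.13423314]
249 [(146, [543, 253, 311]), (148, [542, 256, 289]), (150, [542, 254, 284]), (152, [540, 262, 241]), (154, [540, 260, 234]), (156, [539, 258, 227]), (158, [539, 256, 221]), (160, [541, 239, 269]), (162, [541, 237, 260]), (164, [541, 230, 272]), (166, [541, 227, 270]), (168, [531, 281, 43])]
251 [(146, [539, 253, 311]), (148, [539, 253, 300]), (150, [538, 251, 293]), (152, [538, 249, 286]), (154, [535, 263, 226]), (156, [535, 259, 226]), (158, [535, 254, 227]), (160, [537, 240, 266]), (162, [537, 234, 271]), (164, [538, 229, 277]), (166, [537, 226, 274]), (168, [537, 223, 273])]
255 [(146, [532, 253, 310]), (148, [531, 253, 298]), (150, [530, 254, 283]), (152, [530, 250, 282]), (154, [530, 247, 282]), (156, [530, 243, 280]), (158, [530, 240, 279]), (160, [530, 236, 279]), (162, [530, 233, 275]), (164, [530, 229, 276]), (166, [530, 226, 274]), (168, [516, 282, 34])]
260 [(146, [522, 255, 304]), (148, [521, 255, 291]), (150, [521, 253, 284]), (152, [502, 328, 13]), (154, [501, 325, 7]), (156, [507, 296, 93]), (158, [520, 243, 267]), (160, [519, 240, 265]), (162, [520, 233, 276]), (164, [520, 230, 273]), (166, [520, 226, 272]), (168, [503, 283, 32])]
262 [(146, [499, 334, 43]), (148, [498, 334, 29]), (150, [497, 334, 9]), (152, [496, 329, 9]), (154, [502, 302, 87]), (156, [502, 297, 88]), (158, [575, 23, 1063]), (160, [502, 288, 85]), (162, [517, 232, 278]), (164, [516, 229, 276]), (166, [516, 226, 272]), (168, [497, 285, 23])]
```

The crops show the open fingers above the red band. In the scene depth their tips read z ≈ 0.178, but the state says the TCP is at 0.134. I'll go down part way and check that mismatch again before gripping.

>>> {"method": "jog_arm", "body": {
  "motion": [
    [0,-0.002,0.02,0,0,0,0.04],
    [0,-0.002,0.04,0,0,0,0.04],
    [0,-0.002,0.05,0,0,0,0.04],
    [0,-0.002,0.05,0,0,0,0.04]
  ]
}}

```text
time_s: 2.25
ee_pos: [0.5337, 0.287, 0.082]
orientation: [-0.001, 0.06, 0.998, -0.001]
contact_force: [-1.6, 0.5, 0.3]
grip_width: 0.04
finger_force: 0.0
```

Run:
```python
from h import *
go([.5357,.2872,.060],np.radians(173.1))
p,d=r.snapshot("scene");C,W=rays("scene");P=C+W*d[...,None]
for v in range(140,164,2): print(v,[(u,np.round(P[v,u]*1000).astype(int).tolist(),int(p[v,u].max())) for u in (342,346,359,363)])
```

```text
row [-0.002, 0.0004, 0.022] [-0.08, -0.1, 0.02] t 2.25 ee [0.5337, 0.287, 0.082] w 0.04 q7 0.92
140 [(342, [539, 253, 175], 24), (346, [542, 264, 174], 22), (359, [542, 308, 164], 19), (363, [553, 313, 168], 11)]
142 [(342, [538, 254, 168], 21), (346, [543, 264, 168], 36), (359, [543, 308, 158], 18), (363, [545, 321, 156], 49)]
144 [(342, [540, 254, 162], 23), (346, [308, 426, -3], 84), (359, [545, 307, 153], 17), (363, [339, 477, 2], 112)]
146 [(342, [539, 256, 155], 22), (346, [542, 267, 154], 57), (359, [548, 306, 148], 19), (363, [350, 471, 1], 149)]
148 [(342, [537, 257, 147], 28), (346, [331, 412, -4], 79), (359, [548, 307, 141], 22), (363, [358, 466, -2], 107)]
150 [(342, [539, 257, 142], 27), (346, [346, 403, -1], 111), (359, [549, 308, 135], 56), (363, [376, 453, 3], 145)]
152 [(342, [539, 258, 135], 23), (346, [360, 394, 1], 99), (359, [548, 310, 127], 56), (363, [382, 450, -1], 134)]
154 [(342, [535, 262, 125], 35), (346, [371, 388, 0], 151), (359, [506, 342, 89], 158), (363, [397, 440, 2], 130)]
156 [(342, [493, 290, 87], 60), (346, [501, 299, 90], 88), (359, [513, 338, 87], 54), (363, [520, 347, 89], 142)]
158 [(342, [493, 292, 80], 61), (346, [510, 294, 89], 64), (359, [515, 338, 81], 56), (363, [530, 341, 89], 81)]
160 [(342, [495, 291, 74], 61), (346, [521, 288, 90], 64), (359, [1330, -274, 713], 60), (363, [537, 336, 87], 58)]
162 [(342, [500, 288, 71], 62), (346, [522, 287, 84], 50), (359, [519, 337, 69], 60), (363, [542, 334, 84], 61)]
```

>>> {"method": "jog_arm", "body": {
  "motion": [
    [-0.002,0,0.015,0,0,0,0.04],
    [-0.002,0,0.03,0,0,0,0.04],
    [-0.002,0,0.03,0,0,0,0.04],
    [-0.002,0,0.03,0,0,0,0.04]
  ]
}}

```text
time_s: 2.7
ee_pos: [0.5361, 0.2869, 0.0523]
orientation: [-0.001, 0.06, 0.998, -0.0]
contact_force: [0.3, -0.1, -0.0]
grip_width: 0.0399
finger_force: 0.0
```

Run:
```python
from h import *
go([.5357,.2872,.030],np.radians(173.1)); print(r.get_state()["contact_force"])
p,d=r.snapshot("scene"); cv2.imwrite("pics/s2.png",cv2.resize(p[110:230,310:430,::-1],None,fx=5,fy=5,interpolation=cv2.INTER_CUBIC))
```

```text
row [0.0004, 0.0003, 0.0223] [-0.05, -0.06, 0.01] t 2.7 ee [0.5361, 0.2869, 0.0523] w 0.0399 q7 0.93
[ 0.33961369 -0.13219143 -0.00227441]
```

View pics/s2.png

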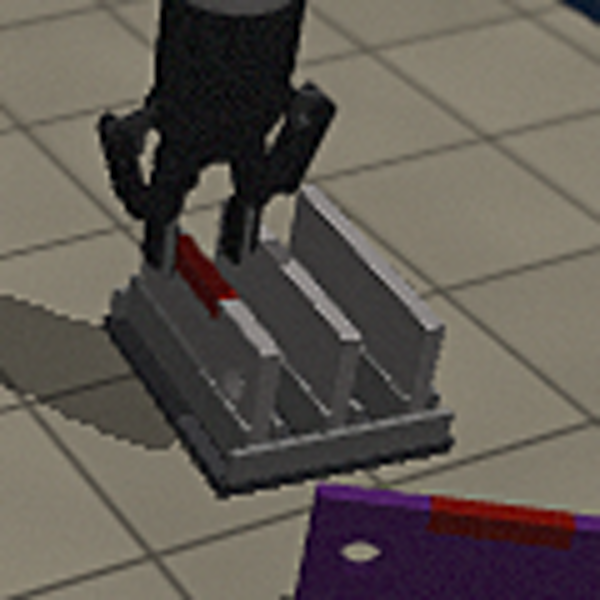

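The image shows the finger tips straddling the red band at about its top edge, (155,268) and (237,262). The real tips are therefore about 40 mm above the reported TCP. I'll lower slowly and watch the force.

>>> {"method": "jog_arm", "body": {
  "motion": [
    [0,0,0.004,0,0,0,0.04],
    [0,0,0.008,0,0,0,0.04],
    [0,0,0.012,0,0,0,0.04],
    [0,0,0.012,0,0,0,0.04]
  ]
}}

```text
time_s: 3.15
ee_pos: [0.5361, 0.2869, 0.0403]
orientation: [-0.0, 0.06, 0.998, -0.0]
contact_force: [0.0, 0.5, -0.1]
grip_width: 0.0402
finger_force: 0.0
```

>>> {"method": "jog_arm", "body": {
  "motion": [
    [0,0,0.003,0,0,0,0.04],
    [0,0,0.006,0,0,0,0.04],
    [0,0,0.009,0,0,0,0.04],
    [0,0,0.009,0,0,0,0.04]
  ]
}}

```text
time_s: 3.55
ee_pos: [0.5362, 0.287, 0.0315]
orientation: [-0.0, 0.06, 0.998, -0.0]
contact_force: [-0.9, -0.5, -0.5]
grip_width: 0.0395
finger_force: 0.0
```

Run:
```python
from h import *
go([.5357,.2872,.030],np.radians(173.1)); print(r.get_state()["contact_force"])
p,d=r.snapshot("scene");C,W=rays("scene");P=C+W*d[...,None]
m=np.zeros(d.shape,bool);m[130:180,325:350]=1
m&=(abs(P[...,0]-.535)<.03)&(P[...,1]>.235)&(P[...,1]<.275)&(p.max(-1)<45)
print(m.sum(),np.round(np.sort(P[m][:,2])[:12],3))
for v in range(150,172,2): print(v,[(u,np.round(P[v,u]*1000).astype(int).tolist(),int(p[v,u].max())) for u in (338,341,344,355,358)])
```

```text
row [0.0005, 0.0002, 0.0015] [-0.03, -0.04, 0.01] t 3.55 ee [0.5362, 0.287, 0.0315] w 0.0395 q7 0.93
[-0.86802062 -0.51275687 -0.46988172]
380 [0.077 0.078 0.079 0.08  0.082 0.084 0.085 0.085 0.085 0.087 0.087 0.087]
150 [(338, [337, 376, 0], 152), (341, [530, 260, 136], 23), (344, [540, 263, 141], 21), (355, [529, 308, 124], 45), (358, [553, 301, 139], 13)]
152 [(338, [347, 371, -1], 121), (341, [527, 262, 128], 19), (344, [546, 260, 139], 21), (355, [484, 342, 83], 30), (358, [552, 303, 131], 19)]
154 [(338, [543, 243, 135], 24), (341, [529, 262, 122], 24), (344, [547, 260, 133], 14), (355, [482, 345, 75], 61), (358, [548, 307, 122], 17)]
156 [(338, [541, 245, 126], 23), (341, [541, 255, 124], 25), (344, [546, 261, 125], 9), (355, [532, 310, 105], 13), (358, [549, 308, 115], 13)]
158 [(338, [545, 243, 123], 13), (341, [544, 253, 120], 20), (344, [546, 262, 118], 23), (355, [537, 307, 102], 10), (358, [547, 310, 106], 54)]
160 [(338, [526, 256, 101], 42), (341, [545, 254, 113], 22), (344, [541, 267, 107], 36), (355, [538, 307, 95], 19), (358, [552, 308, 103], 56)]
162 [(338, [528, 256, 96], 0), (341, [540, 258, 102], 20), (344, [548, 263, 105], 51), (355, [539, 307, 89], 9), (358, [552, 309, 96], 67)]
164 [(338, [529, 256, 89], 9), (341, [541, 258, 96], 21), (344, [546, 265, 97], 37), (355, [540, 308, 82], 13), (358, [550, 311, 88], 65)]
166 [(338, [533, 254, 85], 8), (341, [540, 259, 88], 29), (344, [546, 266, 90], 36), (355, [558, 296, 89], 40), (358, [552, 310, 82], 61)]
168 [(338, [484, 287, 39], 61), (341, [541, 260, 82], 30), (344, [516, 288, 58], 35), (355, [568, 289, 91], 61), (358, [515, 340, 44], 54)]
170 [(338, [487, 286, 34], 55), (341, [541, 260, 75], 51), (344, [518, 287, 53], 48), (355, [576, 284, 90], 155), (358, [578, 293, 89], 91)]
```

>>> {"method": "jog_arm", "body": {
  "motion": [
    [0,0,0.004,0,0,0,0.04],
    [0,0,0.008,0,0,0,0.04],
    [0,0,0.008,0,0,0,0.0],
    [0,0,0.008,0,0,0,0.0],
    [0,0,0.008,0,0,0,0.0],
    [0,0,0.008,0,0,0,0.0],
    [0,0,0.008,0,0,0,0.0],
    [0,0,0.008,0,0,0,0.0]
  ]
}}

```text
time_s: 4.4
ee_pos: [0.5363, 0.2882, 0.0239]
orientation: [-0.0, 0.06, 0.998, 0.001]
contact_force: [-0.2, 5.5, -4.7]
grip_width: 0.0111
finger_force: 60.2
```

>>> {"method": "jog_arm", "body": {
  "motion": [
    [0,0,-0.012,0,0,0,0.0],
    [0,0,-0.03,0,0,0,0.0],
    [0,0,-0.05,0,0,0,0.0],
    [0,0,-0.075,0,0,0,0.0],
    [0,0,-0.1,0,0,0,0.0],
    [0,0,-0.125,0,0,0,0.0],
    [0,0,-0.125,0,0,0,0.0],
    [0,0,-0.125,0,0,0,0.0]
  ]
}}

```text
time_s: 5.2
ee_pos: [0.5363, 0.2859, 0.1483]
orientation: [-0.0, 0.061, 0.998, -0.001]
contact_force: [0.4, -0.3, -4.2]
grip_width: 0.0108
finger_force: 60.5
```

Run:
```python
from h import *
p,T,s=tool();print(p,s["contact_force"],s["grip_width"])
C,W=rays("top");p,d=r.snapshot("top");P=C+W*d[...,None]
sel=np.zeros(d.shape,bool);sel[170:300,90:210]=1
m=sel&(d>0)&(P[...,2]>.17)&(P[...,2]<.24)&(p.max(-1)>60); print(m.sum(),np.percentile(P[m][:,2],[5,50,95]),rect(P[m][:,:2]))
H=cv2.cvtColor(p,cv2.COLOR_RGB2HSV).astype(int);rd=sel&((H[...,0]<8)|(H[...,0]>172))&(H[...,1]>120)&(P[...,2]>.1)
print(rd.sum(),np.percentile(P[rd],[5,50,95],axis=0).round(4))
# plate in scene
C,W=rays("scene");p,d=r.snapshot("scene");P=C+W*d[...,None]
cv2.imwrite("pics/s3.png",cv2.resize(p[60:210,290:440,::-1],None,fx=4,fy=4,interpolation=cv2.INTER_CUBIC))
```

```text
[0.5362556  0.28594899 0.14828831] [ 0.4032314  -0.30090254 -4.19640471] 0.010840961964532471
356 [0.1946398  0.21479493 0.21728214] (array([549. , 284.8]), array([159.4,  15. ]), -7.7)
128 [[0.5057 0.238  0.2096]
 [0.5593 0.2788 0.2162]
 [0.5711 0.2876 0.5343]]
```

View pics/s3.png

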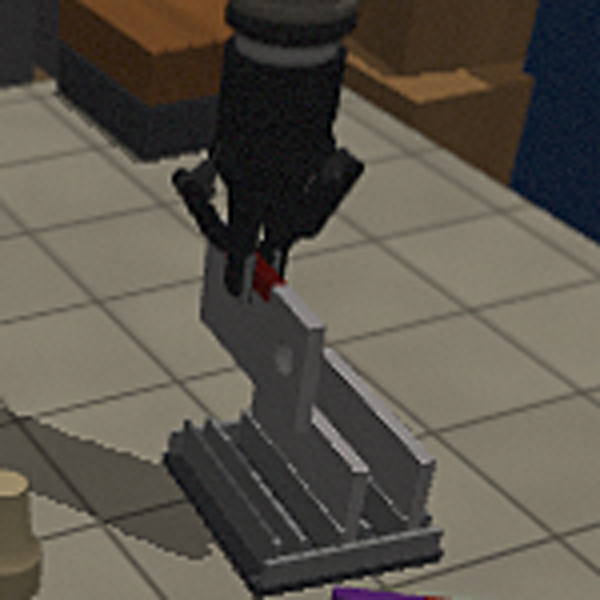

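The picture shows the plate held level above the rack by its red band at (265,275), with the other two plates undisturbed. Its top is at z ≈ 0.215, so it clears the ears and the print.

```bash
python3 -c "
from h import *
go([.5027,-.0219,.148],np.radians(195.8))"
```

```text
row [-0.0047, -0.3095, -0.0002] [-0.12, -0.18, -22.72] t 5.3 ee [0.5353, 0.2859, 0.147] w 0.011 q7 0.91
```

>>> {"method": "jog_arm", "body": {
  "motion": [
    [0,-0.035,0,0,0,-2.5,0],
    [-0.001,-0.08,0,0,0,-6,0],
    [-0.002,-0.125,0,0,0,-9.5,0],
    [-0.003,-0.17,0,0,0,-13,0],
    [-0.004,-0.215,0,0,0,-16.5,0],
    [-0.005,-0.26,0,0,0,-20,0],
    [-0.005,-0.295,0,0,0,-22.7,0],
    [-0.005,-0.3095,0,0,0,-22.7,0]
  ]
}}

```text
time_s: 6.1
ee_pos: [0.5021, -0.0256, 0.1475]
orientation: [-0.002, -0.135, 0.991, -0.001]
contact_force: [0.1, 0.2, -4.0]
grip_width: 0.0109
finger_force: 60.3
```

>>> {"method": "jog_arm", "body": {
  "motion": [
    [0,0,0,0,0,0,0],
    [0,0,0,0,0,0,0],
    [0,0,0,0,0,0,0]
  ]
}}

```text
time_s: 6.4
ee_pos: [0.5041, -0.0192, 0.1483]
orientation: [-0.001, -0.139, 0.99, 0.0]
contact_force: [-0.7, 0.7, -2.8]
grip_width: 0.0109
finger_force: 60.3
```

Run:
```python
from h import *
go([.5027,-.0219,.148],np.radians(195.8))
C,W=rays("top");p,d=r.snapshot("top");P=C+W*d[...,None]
cv2.imwrite("pics/t4.png",cv2.resize(p[170:320,220:370,::-1],None,fx=4,fy=4,interpolation=cv2.INTER_CUBIC))
sel=np.zeros(d.shape,bool);sel[180:330,220:360]=1
m=sel&(d>0)&(P[...,2]>.20)&(P[...,2]<.222)&(p.max(-1)>60); print(m.sum(),np.percentile(P[m][:,2],[5,50,95]),rect(P[m][:,:2]),rect(atz(C,W,m,.2145)))
```

```text
row [0.0021, -0.0022, 0.0004] [0.04, -0.06, 0.13] t 6.4 ee [0.5041, -0.0192, 0.1483] w 0.0109 q7 1.82
170 [0.21226729 0.21485393 0.21696979] (array([564.1,  -0.7]), array([60.4, 12.1]), 15.9) (array([564. ,  -0.6]), array([60.5, 12.2]), 16.1)
```

View pics/t4.png

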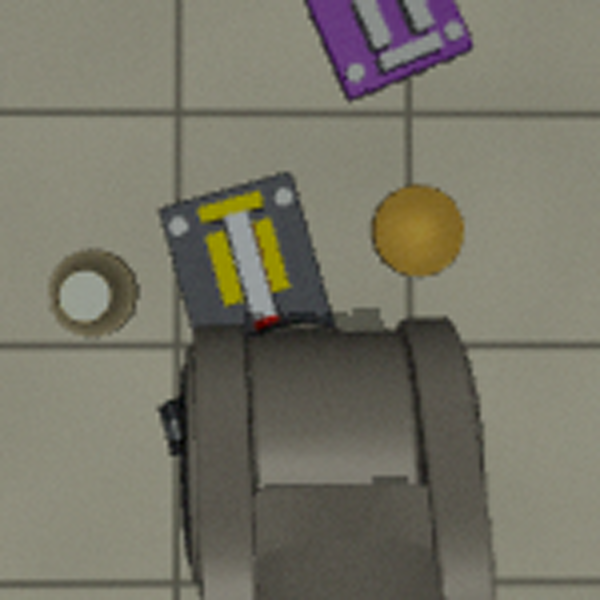

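The view shows the plate end, at (250,265), over the gap between the yellow ears and slightly left of its centre, with the gripper behind it. I'll shift it, go down to just above the ears, and measure again.

>>> {"method": "jog_arm", "body": {
  "motion": [
    [0.002,-0.003,0.01,0,0,0,0],
    [0.002,-0.003,0.025,0,0,0,0],
    [0.002,-0.003,0.04,0,0,0,0],
    [0.002,-0.003,0.043,0,0,0,0],
    [0.002,-0.003,0.043,0,0,0,0],
    [0.002,-0.003,0.043,0,0,0,0]
  ]
}}

```text
time_s: 7.05
ee_pos: [0.5036, -0.024, 0.1063]
orientation: [0.0, -0.138, 0.99, -0.0]
contact_force: [-0.2, 0.2, -3.3]
grip_width: 0.0108
finger_force: 60.2
```

```bash
cat > m.py <<'E'
from h import *
import sys
go([.5027,-.0219,.03],np.radians(195.8)); print(r.get_state()["contact_force"])
C,W=rays("top");p,d=r.snapshot("top");P=C+W*d[...,None]
sel=np.zeros(d.shape,bool);sel[180:330,220:360]=1
H=cv2.cvtColor(p,cv2.COLOR_RGB2HSV).astype(int)
zt=float(sys.argv[1])
yel=sel&(H[...,0]>18)&(H[...,0]<36)&(H[...,1]>130)
m=sel&(d>0)&(abs(P[...,2]-zt)<.012)&(p.max(-1)>60)&(H[...,1]<60); zt=np.median(P[m][:,2]); 
a=np.radians(15.8);R=np.array([[np.cos(a),np.sin(a)],[-np.sin(a),np.cos(a)]])
f=lambda c:np.round(R@(np.array(c)-[514.2,-18.6]),1)
q=rect(atz(C,W,m,zt)); print(m.sum(),zt,q,f(q[0]))
for side in (1,-1):
    mm=yel&(P[...,2]>.076); A=atz(C,W,mm,.084)*1000; A=np.array([R@(x-[514.2,-18.6]) for x in A])
    A=A[(A[:,1]*side>4)&(A[:,0]<76)]; print("ear",side,np.percentile(A,[2,50,98],axis=0).round(1).tolist())
E
python3 m.py .172
```

```text
row [0.0004, 0.0023, 0.0763] [-0.01, 0.03, 0.02] t 7.05 ee [0.5036, -0.024, 0.1063] w 0.0108 q7 1.84
[-0.248867    0.2028902  -3.31831533]
142 0.17269409448274714 (array([565.5,  -4.7]), array([55.7, 12.2]), 16.0) [53.1 -0.6]
ear 1 [[34.2, 10.6], [54.7, 16.1], [75.4, 21.9]]
ear -1 [[34.6, -101.5], [55.1, -15.3], [75.0, -11.4]]
```

>>> {"method": "jog_arm", "body": {
  "motion": [
    [0.0005,0.001,0.0,0,0,0,0],
    [0.0005,0.001,0.005,0,0,0,0],
    [0.0005,0.001,0.01,0,0,0,0],
    [0.0005,0.001,0.015,0,0,0,0],
    [0.0005,0.001,0.018,0,0,0,0],
    [0.0005,0.001,0.018,0,0,0,0]
  ]
}}

```text
time_s: 7.7
ee_pos: [0.502, -0.0234, 0.0873]
orientation: [-0.001, -0.137, 0.991, 0.0]
contact_force: [0.1, -0.3, -3.0]
grip_width: 0.0109
finger_force: 60.3
```

```bash
python3 m.py .155
```

```text
row [-0.0012, 0.0012, 0.0573] [0.01, -0.07, 0.0] t 7.7 ee [0.502, -0.0234, 0.0873] w 0.0109 q7 1.84
[ 0.06597608 -0.29325359 -3.01299149]
138 0.153745163149908 (array([563.7,  -4.3]), array([56.9, 12.1]), 16.0) [51.5  0.3]
ear 1 [[33.6, 10.6], [54.3, 16.1], [75.4, 22.0]]
ear -1 [[34.7, -18.7], [54.4, -14.0], [74.8, -9.4]]
```

>>> {"method": "jog_arm", "body": {
  "motion": [
    [0,0.0003,0.008,0,0,0,0],
    [0,0.0003,0.016,0,0,0,0],
    [0,0.0003,0.022,0,0,0,0],
    [0,0.0003,0.028,0,0,0,0],
    [0,0.0003,0.034,0,0,0,0],
    [0,0.0003,0.04,0,0,0,0],
    [0,0.0003,0.04,0,0,0,0]
  ]
}}

```text
time_s: 8.45
ee_pos: [0.5043, -0.0227, 0.0477]
orientation: [0.002, -0.138, 0.99, -0.0]
contact_force: [4.9, 1.9, -6.0]
grip_width: 0.0112
finger_force: 60.5
```

```bash
python3 m.py .114
```

```text
row [0.0013, 0.0012, 0.0177] [-0.04, 0.18, 0.03] t 8.45 ee [0.5043, -0.0227, 0.0477] w 0.0112 q7 1.85
[ 4.9005542   1.94076266 -5.97787204]
123 0.11239670671710977 (array([565.3,  -3.7]), array([56.9, 12.2]), 15.4) [53.2  0.4]
ear 1 [[34.2, 10.6], [54.7, 16.1], [75.4, 21.9]]
ear -1 [[34.4, -101.9], [55.4, -13.5], [74.8, -7.9]]
```

>>> {"method": "jog_arm", "body": {
  "motion": [
    [-0.0025,0,0.0,0,0,0,0],
    [-0.0025,0,0,0,0,0,0],
    [-0.0025,0,0.004,0,0,0,0],
    [-0.0025,0,0.008,0,0,0,0],
    [-0.0025,0,0.01,0,0,0,0],
    [-0.0025,0,0.01,0,0,0,0]
  ]
}}

```text
time_s: 9.1
ee_pos: [0.5045, -0.0224, 0.0375]
orientation: [-0.0, -0.137, 0.991, 0.0]
contact_force: [2.2, 0.4, -4.8]
grip_width: 0.0113
finger_force: 60.5
```

>>> {"method": "jog_arm", "body": {
  "motion": [
    [-0.001,0,0.0015,0,0,0,0],
    [-0.001,0,0.003,0,0,0,0],
    [-0.001,0,0.0045,0,0,0,0],
    [-0.001,0,0.0045,0,0,0,0]
  ]
}}

```text
time_s: 9.5
ee_pos: [0.5023, -0.023, 0.0336]
orientation: [-0.003, -0.137, 0.991, 0.0]
contact_force: [-9.6, -0.7, 13.7]
grip_width: 0.0112
finger_force: 63.2
```

```bash
python3 m.py .1
```

```text
row [-0.0007, 0.0009, 0.0036] [0.07, -0.34, -0.05] t 9.5 ee [0.5023, -0.023, 0.0336] w 0.0112 q7 1.86
[-9.62013998 -0.67570861 13.7458452 ]
241 0.09419833857150506 (array([549.2,  48.4]), array([121.3,  56.3]), -74.0) [51.9 54.9]
ear 1 [[34.2, 10.6], [54.7, 16.1], [75.4, 21.9]]
ear -1 [[34.3, -18.6], [54.6, -13.2], [74.8, -7.7]]
```

The force says the plate has landed, and the height bookkeeping puts its underside at about 0.020. Releasing and lifting.

>>> {"method": "jog_arm", "body": {
  "motion": [
    [0,0,0,0,0,0,0.03],
    [0,0,0,0,0,0,0.045],
    [0,0,0,0,0,0,0.045],
    [0,0,0,0,0,0,0.045],
    [0,0,-0.03,0,0,0,0.045],
    [0,0,-0.07,0,0,0,0.045],
    [0,0,-0.11,0,0,0,0.045],
    [0,0,-0.11,0,0,0,0.045]
  ]
}}

```text
time_s: 10.35
ee_pos: [0.5097, -0.022, 0.1486]
orientation: [0.005, -0.137, 0.991, -0.0]
contact_force: [0.6, 0.1, 0.1]
grip_width: 0.045
finger_force: 0.0
```

```bash
python3 -c "
from h import *
a=np.radians(-8.9)
go([.5425-.018*np.cos(a),-.3315-.018*np.sin(a),.145],np.radians(171.1))
go([.5425-.018*np.cos(a),-.3315-.018*np.sin(a),.145],np.radians(-8.9))"
```

```text
row [0.069, -0.2992, 0.0034] [0.03, 0.56, 24.69] t 10.35 ee [0.5097, -0.022, 0.1486] w 0.045 q7 1.82
row [0.069, -0.2992, 0.0034] [-0.77, 0.04, -155.31] t 10.35 ee [0.5097, -0.022, 0.1486] w 0.045 q7 1.82
```

>>> {"method": "jog_arm", "body": {
  "motion": [
    [0.009,-0.04,0,0,0,3.5,0.045],
    [0.018,-0.08,0,0,0,7,0.045],
    [0.027,-0.12,0,0,0,10.5,0.045],
    [0.036,-0.16,0,0,0,14,0.045],
    [0.045,-0.2,0,0,0,17.5,0.045],
    [0.056,-0.245,0,0,0.2,21,0.045],
    [0.066,-0.285,0,0,0.3,24.7,0.045],
    [0.066,-0.3,0,0,0.3,24.7,0.045]
  ]
}}

```text
time_s: 11.15
ee_pos: [0.5221, -0.3342, 0.143]
orientation: [-0.003, 0.081, 0.997, -0.002]
contact_force: [-0.0, 0.5, -0.9]
grip_width: 0.0451
finger_force: 0.0
```

>>> {"method": "jog_arm", "body": {
  "motion": [
    [0,0,0.03,0,0,0,0.045],
    [0,0,0.05,0,0,0,0.045],
    [0,0,0.05,0,0,0,0.045],
    [0,0,0.05,0,0,0,0.045]
  ]
}}

```text
time_s: 11.55
ee_pos: [0.5237, -0.3281, 0.0933]
orientation: [-0.003, 0.077, 0.997, -0.0]
contact_force: [0.5, -0.2, 0.6]
grip_width: 0.045
finger_force: 0.0
```

Run:
```python
from h import *
go([.528,-.3290,.0],np.radians(171.1))
# plate seat check, top view
C,W=rays("top");p,d=r.snapshot("top");P=C+W*d[...,None]
H=cv2.cvtColor(p,cv2.COLOR_RGB2HSV).astype(int)
sel=np.zeros(d.shape,bool);sel[200:310,250:325]=1
m=sel&(P[...,2]>.093)&(P[...,2]<.108)&((H[...,1]<60)|(H[...,0]<8)|(H[...,0]>172))
a=np.radians(15.8);R=np.array([[np.cos(a),np.sin(a)],[-np.sin(a),np.cos(a)]])
q=rect(atz(C,W,m,.1));print(m.sum(),np.percentile(P[m][:,2],[5,50,95]).round(4),q,R@(q[0]-[514.2,-18.6]))
A=(atz(C,W,m,.1)*1000-[514.2,-18.6])@R.T
for s in (1,-1): k=A[:,0]*s>40; print(s,np.median(P[m][k][:,2]),A[k].mean(0))
# gripper tips, scene
C,W=rays("scene");p,d=r.snapshot("scene");P=C+W*d[...,None]
m=(P[...,2]>.07)&(P[...,2]<.2)&(abs(P[...,0]-.528)<.05)&(abs(P[...,1]+.329)<.06)&(p.max(-1)<60)
for s in (1,-1):
    k=m&((P[...,1]+.329)*s>5e-3); Q=P[k]; print("finger",s,len(Q),np.sort(Q[:,2])[:8].round(3),Q[Q[:,2]<np.sort(Q[:,2])[5]+.02].mean(0).round(4))
```

```text
row [-0.0049, -0.0002, 0.0932] [-0.04, -0.35, 0.06] t 11.55 ee [0.5237, -0.3281, 0.0933] w 0.045 q7 2.06
352 [0.0978 0.1004 0.1031] (array([514.5, -18. ]), array([159.5,  12.7]), 15.6) [0.45203355 0.49564672]
1 0.10044862665933518 [59.88225265  0.81999264]
-1 0.10014304109388739 [-59.76425518   0.66011859]
finger 1 186 [0.07  0.139 0.139 0.14  0.141 0.142 0.143 0.144] [ 0.5372 -0.3003  0.149 ]
finger -1 233 [0.07  0.07  0.07  0.07  0.07  0.071 0.071 0.071] [ 0.5629 -0.3433  0.0708]
```

>>> {"method": "jog_arm", "body": {
  "motion": [
    [-0.0045,0,0.02,0,-0.3,0,0.045],
    [-0.0045,0,0.04,0,-0.3,0,0.045],
    [-0.0045,0,0.06,0,-0.3,0,0.045],
    [-0.0045,0,0.075,0,-0.3,0,0.045],
    [-0.0045,0,0.09,0,-0.3,0,0.045],
    [-0.0045,0,0.1,0,-0.3,0,0.045],
    [-0.0045,0,0.104,0,-0.3,0,0.045],
    [-0.0045,0,0.104,0,-0.3,0,0.045]
  ]
}}

```text
time_s: 12.45
ee_pos: [0.5275, -0.3294, -0.0108]
orientation: [-0.0, 0.078, 0.997, -0.0]
contact_force: [0.4, -0.2, 0.2]
grip_width: 0.0448
finger_force: 0.0
```

Run:
```python
from h import *
go([.528,-.3290,-.013],np.radians(171.1)); print(r.get_state()["contact_force"])
C,W=rays("top");p,d=r.snapshot("top");P=C+W*d[...,None]
cv2.imwrite("pics/t5.png",np.hstack([cv2.resize(p[190:300,370:450,::-1],(400,550),interpolation=cv2.INTER_CUBIC),cv2.resize(r.snapshot("scene")[0][170:280,90:170,::-1],(400,550),interpolation=cv2.INTER_CUBIC)]))
```

```text
row [-0.0005, 0.0005, 0.0022] [-0.05, -0.02, 0.0] t 12.45 ee [0.5275, -0.3294, -0.0108] w 0.0448 q7 2.11
[ 0.38649512 -0.19670789  0.22001355]
```

View pics/t5.png

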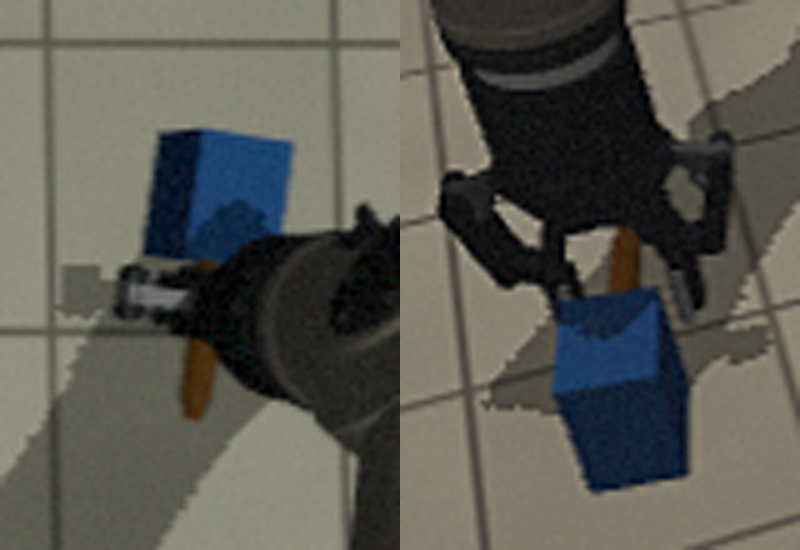

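The fingers straddle the shank just ahead of the mouth: the left panel shows the pin at (200,380) and the block at (240,190), and the right panel shows a finger on each side. Closing.

>>> {"method": "jog_arm", "body": {
  "motion": [
    [0,0,0.002,0,0,0,0],
    [0,0,0.002,0,0,0,0],
    [0,0,0.002,0,0,0,0],
    [0,0,0.002,0,0,0,0],
    [0,0,0.002,0,0,0,0],
    [0,0,0.002,0,0,0,0]
  ]
}}

```text
time_s: 13.15
ee_pos: [0.5277, -0.3303, -0.0121]
orientation: [0.0, 0.078, 0.997, -0.001]
contact_force: [-0.9, -3.4, 3.0]
grip_width: 0.0143
finger_force: 58.1
```

>>> {"method": "jog_arm", "body": {
  "motion": [
    [0,0,0,0,0,0,0.035],
    [0,0,0,0,0,0,0.035],
    [0,0,-0.009,0,0,0,0.035],
    [0,0,-0.009,0,0,0,0.0],
    [0,0,-0.009,0,0,0,0],
    [0,0,-0.009,0,0,0,0],
    [0,0,-0.009,0,0,0,0],
    [0,0,-0.009,0,0,0,0]
  ]
}}

```text
time_s: 13.95
ee_pos: [0.5281, -0.3307, -0.0027]
orientation: [0.001, 0.078, 0.997, -0.001]
contact_force: [-0.6, -2.4, 6.7]
grip_width: 0.0141
finger_force: 58.5
```

>>> {"method": "jog_arm", "body": {
  "motion": [
    [0.006,0,-0.001,0,0,0,0],
    [0.016,0,-0.0015,0,0,0,0],
    [0.026,0,-0.0015,0,0,0,0],
    [0.036,0,-0.0015,0,0,0,0],
    [0.046,0,-0.0015,0,0,0,0],
    [0.056,0,-0.0015,0,0,0,0],
    [0.066,0,-0.0015,0,0,0,0],
    [0.076,0,-0.0015,0,0,0,0]
  ]
}}

```text
time_s: 14.75
ee_pos: [0.4507, -0.3164, -0.0026]
orientation: [-0.001, 0.077, 0.997, 0.0]
contact_force: [-0.2, -0.0, -5.1]
grip_width: 0.0138
finger_force: 58.4
```

Run:
```python
from h import *
go([.44,-.3148,-.003],np.radians(171.1)); print(r.get_state()["contact_force"])
p,d=r.snapshot("top");q=r.snapshot("scene")[0]
cv2.imwrite("pics/t6.png",np.hstack([cv2.resize(p[190:300,370:450,::-1],(400,550),interpolation=cv2.INTER_CUBIC),cv2.resize(q[165:275,90:170,::-1],(400,550),interpolation=cv2.INTER_CUBIC)]))
```

```text
row [0.0108, -0.0001, 0.0004] [0.02, -0.12, 0.04] t 14.75 ee [0.4507, -0.3164, -0.0026] w 0.0138 q7 2.15
[-0.17484105 -0.00749153 -5.13976421]
```

View pics/t6.png

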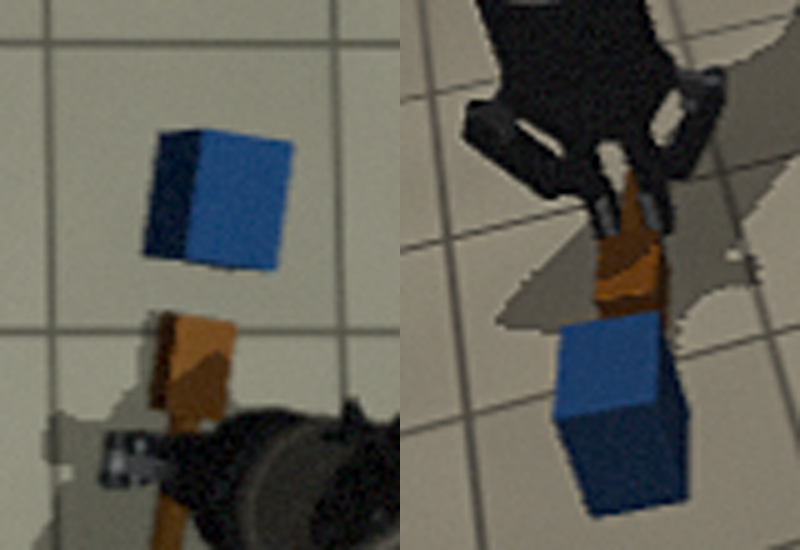

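The pin is fully out of the holster, with its head at (200,365) in the left panel. Lowering it to the bench.

>>> {"method": "jog_arm", "body": {
  "motion": [
    [0.006,0,0.006,0,0,0,0],
    [0.006,0,0.012,0,0,0,0],
    [0.006,0,0.018,0,0,0,0],
    [0.006,0,0.024,0,0,0,0],
    [0.006,0,0.026,0,0,0,0],
    [0.006,0,0.026,0,0,0,0]
  ]
}}

```text
time_s: 15.45
ee_pos: [0.4465, -0.3166, -0.0286]
orientation: [-0.0, 0.077, 0.997, -0.0]
contact_force: [-0.6, -0.4, -4.5]
grip_width: 0.0138
finger_force: 58.4
```

```bash
cat > pin.py <<'E'
from h import *
C,W=rays("top");p,d=r.snapshot("top");P=C+W*d[...,None]
H=cv2.cvtColor(p,cv2.COLOR_RGB2HSV).astype(int)
sel=np.zeros(d.shape,bool);sel[240:330,385:440]=1
m=sel&(H[...,0]>5)&(H[...,0]<25)&(H[...,1]>100)&(P[...,2]<.08)
zt=np.percentile(P[m][:,2],80); k=m&(abs(P[...,2]-zt)<.008)
X=P[k]; A=np.c_[X[:,:2]-X[:,:2].mean(0),np.ones(len(X))]; s=np.linalg.lstsq(A,X[:,2],rcond=None)[0]
print(k.sum(),"top z",np.median(X[:,2]),"slope",s.round(3),rect(X[:,:2]),rect(atz(C,W,k,np.median(X[:,2]))))
print(r.get_state()["contact_force"],r.get_state()["ee_pos"])
E
python3 pin.py
```

```text
290 top z 0.032687541929806274 slope [ 0.044 -0.026  0.032] (array([ 455.5, -315.1]), array([126.2,  31.9]), -10.8) (array([ 455.6, -315.6]), array([125.1,  33.3]), -8.8)
[ 0.55945889 -0.25498298 -4.32023407] [ 0.44660076 -0.31681671 -0.0282848 ]
```

>>> {"method": "jog_arm", "body": {
  "motion": [
    [0,0,0.001,0,0,0,0],
    [0,0,0.002,0,0,0,0],
    [0,0,0.003,0,0,0,0],
    [0,0,0.0035,0,0,0,0],
    [0,0,0.0035,0,0,0,0]
  ]
}}

```text
time_s: 16.0
ee_pos: [0.4466, -0.3168, -0.0315]
orientation: [0.0, 0.078, 0.997, -0.001]
contact_force: [0.7, -0.6, -4.5]
grip_width: 0.014
finger_force: 58.5
```

>>> {"method": "jog_arm", "body": {
  "motion": [
    [0,0,0.001,0,0,0,0],
    [0,0,0.002,0,0,0,0],
    [0,0,0.0025,0,0,0,0],
    [0,0,0.0025,0,0,0,0]
  ]
}}

```text
time_s: 16.4
ee_pos: [0.4463, -0.3168, -0.0329]
orientation: [0.0, 0.078, 0.997, -0.0]
contact_force: [-5.7, 4.0, 12.1]
grip_width: 0.0138
finger_force: 60.3
```

>>> {"method": "jog_arm", "body": {
  "motion": [
    [0,0,-0.001,0,0,0,0.03],
    [0,0,-0.001,0,0,0,0.05],
    [0,0,-0.001,0,0,0,0.05],
    [0,0,-0.001,0,0,0,0.05],
    [0,0,-0.03,0,0,0,0.05],
    [0,0,-0.06,0,0,0,0.05],
    [0.04,0,-0.1,0,0,0,0.05],
    [0.04,0,-0.1,0,0,0,0.05]
  ]
}}

```text
time_s: 17.2
ee_pos: [0.4053, -0.3117, 0.0688]
orientation: [0.001, 0.079, 0.997, -0.001]
contact_force: [-0.2, -0.7, 0.3]
grip_width: 0.0501
finger_force: 0.0
```

Run:
```python
from h import *
C,W=rays("top");p,d=r.snapshot("top");P=C+W*d[...,None]
H=cv2.cvtColor(p,cv2.COLOR_RGB2HSV).astype(int)
sel=np.zeros(d.shape,bool);sel[240:340,385:440]=1
m=sel&(H[...,0]>5)&(H[...,0]<25)&(H[...,1]>100)&(P[...,2]<.08)
k=m&(abs(P[...,2]-.03)<.004); k=cv2.morphologyEx(k.astype(np.uint8),cv2.MORPH_OPEN,np.ones((7,7)))>0
k=k&(P[...,0]>.455)
q=rect(atz(C,W,k,.03));print("head",k.sum(),np.median(P[k][:,2]),q)
s=m&~k&(P[...,2]>.014)&(P[...,0]<.455); print("shank",s.sum(),np.median(P[s][:,2]),rect(atz(C,W,s,.023)))
a=atz(C,W,m&(P[...,2]>.014),.027)*1000; print(cv2.fitLine(a.astype(np.float32),cv2.DIST_L2,0,.01,.01).ravel(),a.min(0),a.max(0))
yaw=np.radians(171.1); c=q[0]/1000
go([c[0],c[1],.03],yaw)
cv2.imwrite("pics/t7.png",cv2.resize(p[190:330,370:470,::-1],None,fx=4,fy=4,interpolation=cv2.INTER_CUBIC))
```

```text
head 112 0.030130037195270964 (array([ 489.8, -318. ]), array([30.9, 20.6]), -1.2)
shank 117 0.021870362401355203 (array([ 429.7, -310.4]), array([50.6, 15.3]), -9.4)
[ 9.8223752e-01 -1.8764178e-01  4.7256482e+02 -3.1694397e+02] [ 405.93541502 -342.71140581] [ 517.5785915  -299.27213877]
row [-0.0838, 0.0067, 0.0383] [-0.1, 0.16, -0.13] t 17.25 ee [0.4059, -0.3113, 0.0681] w 0.0502 q7 2.14
```

View pics/t7.png

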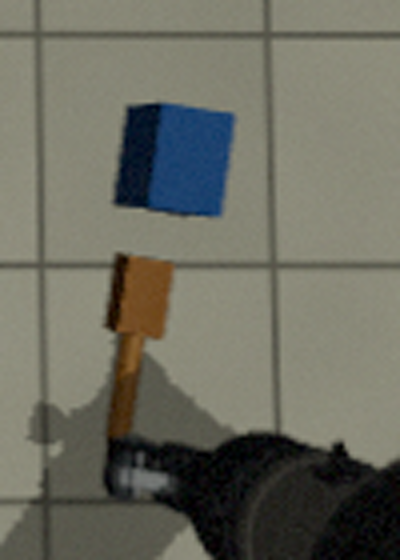

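The picture shows the pin lying level, with its head at (146,298) and shank at (125,380). The holster did not move. My opening filter clipped the head, so I'll measure it again.

Run:
```python
from h import *
C,W=rays("top");p,d=r.snapshot("top");P=C+W*d[...,None]
H=cv2.cvtColor(p,cv2.COLOR_RGB2HSV).astype(int)
sel=np.zeros(d.shape,bool);sel[252:276,398:416]=1
m=sel&(H[...,0]>5)&(H[...,0]<25)&(H[...,1]>100)
for thr in (.024,.026):
    k=m&(P[...,2]>thr); k=cv2.morphologyEx(k.astype(np.uint8),cv2.MORPH_OPEN,np.ones((3,3)))>0
    A=atz(C,W,k,.03)*1000; q=rect(A);print("head",k.sum(),q,A.mean(0))
b=np.radians(-8.9);e=np.array([np.cos(b),np.sin(b)]);n=np.array([-e[1],e[0]])
B=A-[446.3,-316.8]; print("along",np.percentile(B@e,[1,50,99]).round(1),"lat",np.percentile(B@n,[3,50,97]).round(1))
print(p[264,396:418].tolist())
```

```text
head 238 (array([ 492891.1, -321073.8]), array([49082.4, 32581.5]), -9.3) [ 492.68336611 -321.35732897]
head 228 (array([ 492744. , -321968.6]), array([49082.4, 30767.9]), -9.3) [ 492.66711804 -321.96352295]
along [23.1 46.5 70.8] lat [-12.3   2.1  16.4]
[[129, 128, 110], [83, 81, 66], [32, 11, 0], [40, 29, 16], [70, 39, 14], [106, 65, 29], [115, 76, 32], [115, 75, 38], [117, 79, 35], [116, 77, 35], [116, 78, 36], [116, 75, 35], [115, 75, 35], [114, 71, 33], [111, 71, 28], [116, 84, 45], [132, 122, 101], [143, 143, 126], [141, 142, 126], [141, 141, 126], [139, 139, 122], [138, 136, 121]]
```

```bash
python3 -c "
from h import *
go([.4927,-.323,-.031],np.radians(171))"
```

```text
row [-0.0863, 0.0015, 0.0981] [-0.08, 0.13, 0.04] t 17.3 ee [0.407, -0.3109, 0.0669] w 0.0502 q7 2.14
```

>>> {"method": "jog_arm", "body": {
  "motion": [
    [-0.03,0.001,0,0,0,0,0.05],
    [-0.065,0.0015,0,0,0,0,0.05],
    [-0.0863,0.0015,0,0,0,0,0.05],
    [-0.0863,0.0015,0.02,0,0,0,0.05],
    [-0.0863,0.0015,0.045,0,0,0,0.05],
    [-0.0863,0.0015,0.065,0,0,0,0.05],
    [-0.0863,0.0015,0.065,0,0,0,0.05]
  ]
}}

```text
time_s: 18.0
ee_pos: [0.4908, -0.3204, -0.0032]
orientation: [-0.003, 0.077, 0.997, 0.001]
contact_force: [-0.7, -0.1, 0.6]
grip_width: 0.0501
finger_force: 0.0
```

>>> {"method": "jog_arm", "body": {
  "motion": [
    [0,0,0.01,0,0,0,0.05],
    [0,0,0.02,0,0,0,0.05],
    [0,0,0.028,0,0,0,0.05],
    [0,0,0.031,0,0,0,0.05],
    [0,0,0.031,0,0,0,0.05]
  ]
}}

```text
time_s: 18.5
ee_pos: [0.4924, -0.3224, -0.0303]
orientation: [-0.0, 0.078, 0.997, -0.0]
contact_force: [1.2, -0.6, -0.6]
grip_width: 0.0501
finger_force: 0.0
```

```bash
python3 -c "
from h import *
go([.4927,-.323,-.031],np.radians(171));print(r.get_state()['contact_force'])"
```

```text
row [-0.0004, -0.0006, 0.0007] [-0.05, -0.01, 0.1] t 18.5 ee [0.4924, -0.3224, -0.0303] w 0.0501 q7 2.14
[ 1.18832912 -0.55964817 -0.58585224]
```

>>> {"method": "jog_arm", "body": {
  "motion": [
    [0,0,0,0,0,0,0],
    [0,0,0,0,0,0,0],
    [0,0,0,0,0,0,0],
    [0,0,0,0,0,0,0],
    [0,0,0,0,0,0,0],
    [0,0,-0.01,0,0,0,0],
    [0,0,-0.03,0,0,0,0],
    [0,0,-0.06,0,0,0,0]
  ]
}}

```text
time_s: 19.3
ee_pos: [0.4905, -0.3206, 0.0289]
orientation: [-0.002, 0.077, 0.997, 0.001]
contact_force: [-0.2, -0.5, -4.6]
grip_width: 0.0286
finger_force: 59.7
```

```bash
python3 -c "
from h import *
go([.6037,-.1439,.035],np.radians(105.8));print(r.get_state()['contact_force'])"
```

```text
row [-0.0845, 0.1921, -0.0063] [-0.11, -0.28, 65.33] t 19.3 ee [0.4905, -0.3206, 0.0289] w 0.0286 q7 2.11
[-0.21064603 -0.50284799 -4.57571127]
```

>>> {"method": "jog_arm", "body": {
  "motion": [
    [0,0.03,-0.03,0,0,5,0],
    [0,0.06,-0.045,0,0,13,0],
    [-0.02,0.09,-0.045,0,0,21,0],
    [-0.04,0.12,-0.045,0,0,29,0],
    [-0.06,0.15,-0.045,0,0,37,0],
    [-0.075,0.175,-0.045,0,0,45,0],
    [-0.084,0.19,-0.045,0,0,53,0],
    [-0.084,0.192,-0.045,0,0,61,0]
  ]
}}

```text
time_s: 20.1
ee_pos: [0.6066, -0.1408, 0.074]
orientation: [-0.001, 0.573, 0.82, 0.0]
contact_force: [-0.2, -1.4, -5.1]
grip_width: 0.0287
finger_force: 60.3
```

>>> {"method": "jog_arm", "body": {
  "motion": [
    [0,0,0.01,0,0,4,0],
    [0,0,0.02,0,0,4,0],
    [0,0,0.03,0,0,4,0],
    [0,0,0.03,0,0,4,0],
    [0,0,0.03,0,0,4,0]
  ]
}}

```text
time_s: 20.6
ee_pos: [0.6047, -0.1459, 0.0444]
orientation: [-0.0, 0.601, 0.799, -0.001]
contact_force: [-0.6, 0.0, -3.7]
grip_width: 0.0285
finger_force: 60.1
```

```bash
cat > m2.py <<'E'
from h import *
go([.6037,-.1439,.02],np.radians(105.8)); print(r.get_state()["contact_force"])
a=np.radians(15.8);R=np.array([[np.cos(a),np.sin(a)],[-np.sin(a),np.cos(a)]]);O=np.array([514.2,-18.6])
te=r.get_state()["ee_pos"];print("tcp in fix",R@(te[:2]*1000-O))
for n in("top","scene"):
    C,W=rays(n);p,d=r.snapshot(n);P=C+W*d[...,None]
    H=cv2.cvtColor(p,cv2.COLOR_RGB2HSV).astype(int)
    F=(P[...,:2]*1000-O)@R.T
    m=(H[...,0]>5)&(H[...,0]<25)&(H[...,1]>90)&(P[...,2]>.035)&(P[...,2]<.16)&(abs(F[...,0]-52)<40)&(F[...,1]<-22)&(F[...,1]>-190)
    sh=m&(abs(F[...,0]-52)<14)
    print(n,m.sum(),"y range",np.percentile(F[m][:,1],[1,99]).round(1))
    ymax=np.percentile(F[m][:,1],99)
    for lo,hi in((10,30),(30,50),(50,72),(86,122)):
        k=m&(F[...,1]<ymax-lo)&(F[...,1]>ymax-hi)
        if k.sum()>5: print(" back",lo,hi,k.sum(),"x lo/med/hi",np.percentile(F[k][:,0],[3,50,97]).round(1),"z lo/top",np.percentile(P[k][:,2]*1000,[5,50,90,97]).round(1))
    cv2.imwrite(f"pics/ins_{n}.png",p[...,::-1])
E
python3 m2.py
```

```text
row [0.0022, -0.0004, 0.0244] [-0.07, 0.03, 0.32] t 20.6 ee [0.6047, -0.1459, 0.0444] w 0.0285 q7 0.82
[-0.64002458  0.02004854 -3.7056217 ]
tcp in fix [  52.46467442 -147.11693468]
top 250 y range [-125.9  -42.7]
 back 10 30 51 x lo/med/hi [44.2 51.8 58.5] z lo/top [90.4 94.8 98.  99. ]
 back 30 50 55 x lo/med/hi [44.7 51.9 59.1] z lo/top [90.5 95.7 97.9 98.6]
 back 50 72 60 x lo/med/hi [44.7 52.2 59.5] z lo/top [90.3 95.3 97.6 98.7]
scene 341 y range [-172.2  -47.1]
 back 10 30 42 x lo/med/hi [49.4 58.4 62.2] z lo/top [87.5 94.4 97.4 98.2]
 back 30 50 44 x lo/med/hi [50.5 58.1 62. ] z lo/top [86.7 94.  96.3 96.4]
 back 50 72 33 x lo/med/hi [51.2 59.5 61.7] z lo/top [86.4 92.4 95.9 96.5]
 back 86 122 112 x lo/med/hi [39.9 66.1 77.9] z lo/top [ 76.7 103.1 105.5 108. ]
```

Run:
```python
from h import *
a=np.radians(15.8);R=np.array([[np.cos(a),np.sin(a)],[-np.sin(a),np.cos(a)]]);O=np.array([514.2,-18.6])
C,W=rays("scene");p,d=r.snapshot("scene");H=cv2.cvtColor(p,cv2.COLOR_RGB2HSV).astype(int)
Cf=np.r_[R@(C[:2]*1000-O),C[2]*1000];Wf=np.dstack([W[...,:2]@R.T,W[...,2]])
t=(-20.5-Cf[1])/Wf[...,1]; X=Cf+Wf*t[...,None]
m=(abs(X[...,0]-52)<30)&(X[...,2]>15)&(X[...,2]<92)&(t>0)
ys,xs=np.where(m);print(xs.min(),xs.max(),ys.min(),ys.max(),Cf)
for v in range(ys.min(),ys.max()+1):
    print(v,"".join(("Y" if H[v,u,0]>18 and H[v,u,0]<36 and H[v,u,1]>130 and H[v,u,2]>50 else "y" if H[v,u,0]>18 and H[v,u,0]<36 and H[v,u,1]>130 else "B" if 5<H[v,u,0]<19 and H[v,u,1]>90 else ".") if m[v,u] else " " for u in range(xs.min(),xs.max()+1)))
np.save("X.npy",X); g=p.max(-1)
print(g[180:215,xs.min():xs.max()+1].tolist() if 0 else "")
```

```text
247 260 190 221 [ 715.75812414 -467.55664465  712.5829655 ]
190 .             
191 ..            
192 ...           
193 ....Y         
194 ...YYY        
195 ...YYYY       
196 ...YYYYY      
197  ..YYYYYY     
198  ..YYYYYYYY   
199  ..YYYYYYYYY  
200  ..YYYYYYYYYY 
201  ..YYYYYYYYYY 
202  ...YYYYYYYYYY
203  ...YYYYYYYYYY
204  ...YYYYYYYYYY
205  ...YYYYYYYYYY
206  ..BYYYYYYYYYY
207  ...YYYYYYYYYY
208  ...YYYYYYYYYY
209  ...YYYYYYYYYY
210   ..YYYYYYYYYY
211   ..YYYYYYYYYY
212   ..YYYYYYYYYY
213     .YYYYYYYYY
214      .YYYYYYYY
215       ..YYYYYY
216        ..YYYYY
217         ..YYYY
218          ..YYY
219            .YY
220             ..
221              .
```

Run:
```python
from h import *
X=np.load("X.npy");C,W=rays("scene");p,d=r.snapshot("scene");H=cv2.cvtColor(p,cv2.COLOR_RGB2HSV).astype(int)
for v in range(192,220): print(v,"sat"," ".join("%3d"%x for x in H[v,246:266,1]),"| val"," ".join("%3d"%x for x in H[v,246:266,2]))
for u,v in((250,196),(256,205),(258,205),(249,205)): print(u,v,X[v,u].round(1),(C+W[v,u]*d[v,u]).round(3))
```

```text
192 sat  16   4   8   8  17  59  49  89  58  25  13  13  18  14  10   9   6   6   6  92 | val  62  61  61  61  59  65  67  77  66  61  60  59  58  74 126 144 137 134 135 142
193 sat  12   4   4  21  11 198 255 255 206  80  40   8   9   9  21  11  11   9   7  13 | val  64  63  59  62  67 121 169 165 129  70  63  62  59  59  62 111 144 141 138 141
194 sat  12   8  16  46 255 249 244 244 247 255  48  66  13   4  13   4  11  12  11   5 | val  64  61  62  72 133 174 161 160 162 157  74  66  61  58  60  65 112 146 142 144
195 sat  16  20   4  18 252 239 240 239 240 245 253 155  54  20   4   9  17   8   8   5 | val  64  65  61  58  79 125 165 158 157 159 158 102  66  63  59  57  59  90 125  97
196 sat   4   4   8  17 205 225 231 240 239 241 244 252 154  73  25   4   9   8   4   8 | val  63  63  61  61  66  67 107 167 159 160 160 159  98  66  62  65  58  62  61  61
197 sat  44  16  11   8 251 225 217 230 237 239 239 242 250 202  93  46  12  12   4  19 | val  64  63  68  65  71  67  67 100 145 160 157 158 160 130  71  67  64  63  65  68
198 sat 217  97  28   8 215 230 219 215 224 237 239 239 
[... 3275 characters left out ...]
22  17  13  21  38  46   6 243 231 225 222 223 221 219 221 222 | val  64  64  63  58  58  59  60  60  61  28  40  66  75  76  78  79  76  71  74  77
218 sat   6   4  20  13   8  20   9  17   8  20  28  26 163 235 229 227 225 220 221 223 | val  45  58  63  60  61  63  58  59  62  64  63  39  61  76  77  81  76  72  74  79
219 sat   9   6  19  28   9  21  18  13   9   9  28  28  22 163 249 243 189 228 221 223 | val  27  42  66  63  56  61  56  59  59  60  64  64  35  61  81  83  73  75  76  80
250 196 [ 36.9 -20.5  78.4] [ 0.555 -0.028  0.078]
256 205 [ 62.9 -20.5  63.7] [ 0.567 -0.017  0.052]
258 205 [ 72.2 -20.5  69.6] [ 0.588 -0.018  0.069]
249 205 [ 28.9 -20.5  42.1] [ 0.522 -0.023  0.02 ]
```

Run:
```python
from h import *
from scipy.optimize import minimize
a=np.radians(15.8);R=np.array([[np.cos(a),np.sin(a)],[-np.sin(a),np.cos(a)]]);O=np.array([514.2,-18.6])
c=r.camera_params("scene")
def pr(F):
    F=np.atleast_2d(F).astype(float); w=np.c_[F[:,:2]@R+O,F[:,2]]/1000
    return cv2.projectPoints(w,cv2.Rodrigues(np.array(c["R"]))[0],np.array(c["t"]),np.array(c["K"]),np.array(c["distortion"]))[0][:,0]
p,d=r.snapshot("scene");H=cv2.cvtColor(p,cv2.COLOR_RGB2HSV).astype(int)
print("hole c",pr([52,-20.5,62]),"outline",pr([[52+9.5*np.cos(t),-20.5,62+9.5*np.sin(t)] for t in np.arange(0,6.28,.785)]).round(1).tolist())
print("inner",pr([[52+9.5*np.cos(t),-8.5,62+9.5*np.sin(t)] for t in np.arange(0,6.28,.785)]).round(1).tolist())
print("corners: face top",pr([[30,-20.5,84],[74,-20.5,84],[74,-20.5,20],[30,-20.5,20],[30,-8.5,84],[74,-8.5,84]]).round(1).tolist())
# pin shank edges in scene: row profiles of bronze
m=(H[...,0]>5)&(H[...,0]<19)&(H[...,1]>90)
te=r.get_state()["ee_pos"]; x0=52; z0=89.7
for y in(-65,-80,-95,-110):
    q=pr([x0,y,z0])[0]; print("axis model",y,q.round(1),"cols in column",[ (u,np.where(m[160:230,u])[0][[0,-1]]+160) for u in (int(round(q[0])),) if m[160:230,u].any()], "pred edges",pr([[x0,y,z0+8],[x0,y,z0-8]]).round(1).tolist())
```

```text
hole c [[253.62184744 203.49731707]] outline [[255.7, 205.2], [255.0, 202.8], [253.5, 200.7], [252.0, 200.3], [251.5, 201.8], [252.3, 204.2], [253.8, 206.2], [255.2, 206.7]]
inner [[259.3, 203.4], [258.6, 201.0], [257.1, 199.0], [255.6, 198.6], [255.1, 200.0], [255.8, 202.4], [257.4, 204.4], [258.8, 204.9]]
corners: face top [[248.4, 193.1], [258.2, 201.1], [259.1, 219.4], [249.7, 211.3], [252.0, 191.4], [261.9, 199.3]]
axis model -65 [239.2 202.1] cols in column [(239, array([200, 205]))] pred edges [[239.0, 199.7], [239.4, 204.5]]
axis model -80 [234.3 204.4] cols in column [(234, array([202, 227]))] pred edges [[234.1, 202.0], [234.6, 206.8]]
axis model -95 [229.4 206.8] cols in column [(229, array([205, 210]))] pred edges [[229.1, 204.4], [229.7, 209.2]]
axis model -110 [224.4 209.2] cols in column [(224, array([211, 223]))] pred edges [[224.1, 206.8], [224.7, 211.6]]
```

>>> {"method": "jog_arm", "body": {
  "motion": [
    [0,0,0.008,0,0,0.3,0],
    [0,0,0.018,0,0,0.3,0],
    [0,0,0.026,0,0,0.3,0],
    [0,0,0.0275,0,0,0.3,0],
    [0,0,0.0275,0,0,0.3,0],
    [0,0,0.0275,0,0,0.3,0]
  ]
}}

```text
time_s: 21.45
ee_pos: [0.6054, -0.1459, 0.0173]
orientation: [0.0, 0.603, 0.798, -0.0]
contact_force: [-0.5, -0.8, -4.1]
grip_width: 0.0283
finger_force: 60.3
```

```bash
python3 m2.py; python3 -c "
from h import *
print(tool()[1].as_rotvec(degrees=True))
go([.6037,-.1439,.0167],np.radians(105.8))"
```

```text
row [0.0024, -0.0011, -0.0027] [-0.01, 0.07, -0.0] t 21.45 ee [0.6054, -0.1459, 0.0173] w 0.0283 q7 0.84
[-0.53721582 -0.79476005 -4.10132455]
tcp in fix [  53.09491228 -147.30656391]
top 227 y range [-125.4  -42.3]
 back 10 30 50 x lo/med/hi [45.5 52.4 59.7] z lo/top [62.8 67.8 70.4 71.1]
 back 30 50 51 x lo/med/hi [45.6 52.9 59.9] z lo/top [64.1 68.  70.9 71.6]
 back 50 72 57 x lo/med/hi [45.7 53.1 60.5] z lo/top [62.6 68.3 70.8 71.4]
scene 329 y range [-172.2  -45.6]
 back 10 30 38 x lo/med/hi [52.9 58.7 62.5] z lo/top [60.1 66.2 70.2 70.8]
 back 30 50 42 x lo/med/hi [51.3 59.2 63. ] z lo/top [59.6 66.7 69.5 70.6]
 back 50 72 34 x lo/med/hi [53.8 59.9 63.6] z lo/top [58.4 64.8 69.1 70.4]
 back 86 122 102 x lo/med/hi [40.1 65.7 71.1] z lo/top [48.8 75.1 77.7 78.3]
[ 1.08531820e+02  1.43511697e+02 -5.81195749e-02]
row [0.0024, -0.0013, 0.0009] [0.01, 0.08, 0.0] t 21.55 ee [0.6056, -0.1459, 0.0176] w 0.0286 q7 0.84
```

>>> {"method": "jog_arm", "body": {
  "motion": [
    [0,-0.0007,0.0005,0,0,0,0],
    [0.008,-0.0007,0.0005,0,0,0,0],
    [0.016,-0.0007,0.0005,0,0,0,0],
    [0.024,-0.0007,0.0005,0,0,0,0],
    [0.028,-0.0007,0.0005,0,0,0,0],
    [0.028,-0.0007,0.0005,0,0,0,0]
  ]
}}

```text
time_s: 22.15
ee_pos: [0.5971, -0.1176, 0.0168]
orientation: [0.0, 0.603, 0.798, -0.0]
contact_force: [-0.0, -0.4, -4.7]
grip_width: 0.0288
finger_force: 60.3
```

```bash
python3 m2.py
```

```text
row [-0.0271, -0.0009, -0.0032] [0.0, 0.03, 0.09] t 22.15 ee [0.5971, -0.1176, 0.0168] w 0.0288 q7 0.8
[-0.01224683 -0.36326019 -4.70750418]
tcp in fix [  52.8263255 -117.7998135]
top 178 y range [-92.  -22.9]
 back 10 30 51 x lo/med/hi [44.8 52.2 59.1] z lo/top [63.3 67.2 70.  70.9]
 back 30 50 49 x lo/med/hi [45.2 52.2 59.5] z lo/top [65.1 67.5 70.2 70.9]
 back 50 72 51 x lo/med/hi [45.6 54.3 65.4] z lo/top [62.6 68.4 73.5 74.9]
scene 308 y range [-143.2  -25.2]
 back 10 30 38 x lo/med/hi [50.  57.7 61.6] z lo/top [60.8 66.2 68.5 69.2]
 back 30 50 37 x lo/med/hi [51.4 58.2 62.7] z lo/top [60.  66.3 68.9 69.4]
 back 50 72 24 x lo/med/hi [57.2 61.1 69.1] z lo/top [54.2 62.2 67.5 69.1]
 back 86 122 165 x lo/med/hi [39.4 58.8 71.6] z lo/top [48.3 72.1 76.7 80.8]
```

>>> {"method": "jog_arm", "body": {
  "motion": [
    [0.004,0,0,0,0,0,0],
    [0.008,0,0,0,0,0,0],
    [0.012,0,0,0,0,0,0],
    [0.016,0,0,0,0,0,0],
    [0.02,0,0,0,0,0,0],
    [0.02,0,0,0,0,0,0]
  ]
}}

```text
time_s: 22.85
ee_pos: [0.5927, -0.0987, 0.0172]
orientation: [0.001, 0.603, 0.798, 0.0]
contact_force: [5.1, -0.5, -3.5]
grip_width: 0.0288
finger_force: 60.5
```

>>> {"method": "jog_arm", "body": {
  "motion": [
    [0,0.0015,0,0,0,0,0],
    [0,0.0015,0,0,0,0,0],
    [0.004,0.0015,0,0,0,0,0],
    [0.008,0.0015,0,0,0,0,0],
    [0.012,0.0015,0,0,0,0,0],
    [0.016,0.0015,0,0,0,0,0],
    [0.02,0.0015,0,0,0,0,0],
    [0.02,0.0015,0,0,0,0,0]
  ]
}}

```text
time_s: 23.65
ee_pos: [0.5874, -0.0789, 0.0166]
orientation: [-0.0, 0.603, 0.798, -0.0]
contact_force: [3.7, 1.3, -2.0]
grip_width: 0.0288
finger_force: 60.6
```

```bash
python3 m2.py | head -3; python3 -c "
from h import *
s=r.get_state();print(s['torque'])"
```

```text
row [-0.067, -0.002, -0.0034] [-0.02, 0.01, 0.06] t 23.65 ee [0.5874, -0.0789, 0.0166] w 0.0288 q7 0.75
[ 3.65603807  1.2564337  -2.0471499 ]
tcp in fix [ 53.97953388 -77.92920131]
[ 0.51280239 -0.74485857 -0.29336448]
```

>>> {"method": "jog_arm", "body": {
  "motion": [
    [0.004,0.0007,-0.0004,0,0,0,0],
    [0.008,0.0007,-0.0004,0,0,0,0],
    [0.012,0.0007,-0.0004,0,0,0,0],
    [0.016,0.0007,-0.0004,0,0,0,0],
    [0.02,0.0007,-0.0004,0,0,0,0],
    [0.024,0.0007,-0.0004,0,0,0,0],
    [0.027,0.0007,-0.0004,0,0,0,0],
    [0.027,0.0007,-0.0004,0,0,0,0]
  ]
}}

```text
time_s: 24.55
ee_pos: [0.5801, -0.0528, 0.0168]
orientation: [-0.0, 0.603, 0.798, -0.001]
contact_force: [0.1, 1.2, -3.9]
grip_width: 0.0286
finger_force: 60.4
```

>>> {"method": "jog_arm", "body": {
  "motion": [
    [0.0015,0,0,0,0,0,0],
    [0.003,0,0,0,0,0,0],
    [0.004,0,0,0,0,0,0],
    [0.005,0,0,0,0,0,0],
    [0.005,0,0,0,0,0,0]
  ]
}}

```text
time_s: 25.05
ee_pos: [0.5791, -0.0489, 0.0169]
orientation: [-0.0, 0.603, 0.798, -0.001]
contact_force: [-0.7, -0.3, -4.7]
grip_width: 0.0291
finger_force: 60.3
```

>>> {"method": "jog_arm", "body": {
  "motion": [
    [0.001,0,0,0,0,0,0],
    [0.002,0,0,0,0,0,0],
    [0.003,0,0,0,0,0,0],
    [0.003,0,0,0,0,0,0]
  ]
}}

```text
time_s: 25.45
ee_pos: [0.5788, -0.0478, 0.017]
orientation: [0.001, 0.604, 0.797, -0.001]
contact_force: [2.7, -4.8, -7.5]
grip_width: 0.0286
finger_force: 59.9
```

>>> {"method": "jog_arm", "body": {
  "motion": [
    [0.001,0,0,0,0,0,0],
    [0.002,0,0,0,0,0,0],
    [0.003,0,0,0,0,0,0],
    [0.003,0,0,0,0,0,0]
  ]
}}

```text
time_s: 25.85
ee_pos: [0.5789, -0.0479, 0.0172]
orientation: [0.003, 0.604, 0.797, -0.002]
contact_force: [5.1, -11.4, -11.1]
grip_width: 0.0288
finger_force: 60.1
```

>>> {"method": "jog_arm", "body": {
  "motion": [
    [-0.003,0,0,0,0,0,0],
    [-0.003,0,0,0,0,0,0.034],
    [-0.003,0,0,0,0,0,0.04],
    [-0.003,0,0,0,0,0,0.05],
    [-0.003,0,0,0,0,0,0.055],
    [-0.003,0,0,0,0,0,0.055],
    [-0.003,0,0,0,0,0,0.055]
  ]
}}

```text
time_s: 26.55
ee_pos: [0.5787, -0.046, 0.0171]
orientation: [0.0, 0.603, 0.798, -0.0]
contact_force: [-0.4, -0.4, 0.0]
grip_width: 0.0551
finger_force: 0.0
```

>>> {"method": "jog_arm", "body": {
  "motion": [
    [0,0,-0.01,0,0,0,0.055],
    [0,0,-0.03,0,0,0,0.055],
    [0,0,-0.06,0,0,0,0.055],
    [0,0,-0.1,0,0,0,0.055],
    [-0.05,0,-0.14,0,0,0,0.055],
    [-0.1,0,-0.15,0,0,0,0.055],
    [-0.15,0,-0.15,0,0,0,0.055],
    [-0.15,0,-0.15,0,0,0,0.055]
  ]
}}

```text
time_s: 27.35
ee_pos: [0.6197, -0.1977, 0.1698]
orientation: [0.003, 0.606, 0.796, -0.001]
contact_force: [-0.5, -1.3, -0.0]
grip_width: 0.0553
finger_force: 0.0
```

```bash
cat > m3.py <<'E'
from h import *
print(r.get_state()["contact_force"],r.get_state()["ee_pos"])
a=np.radians(15.8);R=np.array([[np.cos(a),np.sin(a)],[-np.sin(a),np.cos(a)]]);O=np.array([514.2,-18.6])
for n in("top","scene"):
    C,W=rays(n);p,d=r.snapshot(n);P=C+W*d[...,None]
    H=cv2.cvtColor(p,cv2.COLOR_RGB2HSV).astype(int);F=(P[...,:2]*1000-O)@R.T
    br=(H[...,0]>5)&(H[...,0]<19)&(H[...,1]>90)&(P[...,2]>.035)&(P[...,2]<.16)&(abs(F[...,0]-52)<40)
    for nm,k in(("head",br&(F[...,1]<-16)&(F[...,1]>-90)),("tip",br&(F[...,1]>16)&(F[...,1]<90))):
        if k.sum()>3: print(n,nm,k.sum(),"y",np.percentile(F[k][:,1],[2,98]).round(1),"x",np.percentile(F[k][:,0],[3,50,97]).round(1),"z",np.percentile(P[k][:,2]*1000,[3,50,97]).round(1))
    if n=="top":
        k=br&(F[...,1]<-22)&(F[...,1]>-90)&(P[...,2]>.06)
        if k.sum()>9: print("head slope dz/dy",np.polyfit(F[k][:,1],P[k][:,2]*1000,1).round(3))
        sel=np.zeros(d.shape,bool);sel[200:310,250:325]=1
        m=sel&(P[...,2]>.093)&(P[...,2]<.108)&((H[...,1]<60)|(H[...,0]<8)|(H[...,0]>172))
        q=rect(atz(C,W,m,.1));print("plate",q,R@(q[0]-O),np.median(P[m][:,2]))
        bx=lambda a,b,c,e:np.pad(np.ones((e-b,c-a),bool),((b,420-e),(a,560-c)))
        print("print",rect(atz(C,W,bx(228,225,260,262)&(P[...,2]>.075),.09))[0]," rammer",rect(atz(C,W,cv2.morphologyEx((bx(308,210,342,246)&(P[...,2]>.015)&(P[...,2]<.03)&(H[...,1]>100)).astype(np.uint8),cv2.MORPH_OPEN,np.ones((3,3)))>0,.024))[0])
E
python3 m3.py
```

```text
[-0.48889049 -1.25312271 -0.01465718] [ 0.61968997 -0.19770626  0.16979851]
top head 244 y [-69.9 -22.4] x [41.5 55.7 69.8] z [69.  73.  77.3]
top tip 83 y [23.6 57.8] x [48.  55.1 62. ] z [66.9 71.5 75.5]
head slope dz/dy [ 0.084 76.956]
plate (array([514.5, -18. ]), array([159.5,  12.7]), 15.7) [0.45203355 0.49564672] 0.10030348634964587
print [554.5  92.6]  rammer [ 585.4 -114.1]
scene head 307 y [-71.9 -23.5] x [44.7 66.4 72.7] z [44.2 69.  74.7]
scene tip 39 y [28.1 84.2] x [52.8 59.3 65.7] z [63.6 70.9 75. ]
```

```bash
python3 - <<'E'
from h import *
f=np.load("top0.npz");p0,d0=f["p"],f["d"];C,W=rays("top");p,d=r.snapshot("top")
for n,(u0,v0,u1,v1),z in(("print",(228,225,258,262),(.082,.097)),("rammer",(308,210,342,246),(.015,.03))):
    for dd,pp in((d0,p0),(d,p)):
        P=C+W*dd[...,None];m=np.zeros(d.shape,bool);m[v0:v1,u0:u1]=1
        m&=(P[...,2]>z[0])&(P[...,2]<z[1]); m=cv2.morphologyEx(m.astype(np.uint8),cv2.MORPH_OPEN,np.ones((3,3)))>0
        print(n,m.sum(),P[m].mean(0).round(4),rect(P[m][:,:2]))
    df=np.abs(p0[v0:v1,u0:u1].astype(int)-p[v0:v1,u0:u1]).max(-1); print("diff>40:",(df>40).sum(),np.argwhere(df>40)[:10].tolist())
    a=cv2.phaseCorrelate(*[cv2.cvtColor(x[v0:v1,u0:u1],cv2.COLOR_RGB2GRAY).astype(np.float32) for x in(p0,p)]);print(a)
E
python3 m3.py
```

```text
print 148 [0.546  0.0953 0.0901] (array([546.,  95.]), array([31.4, 29. ]), 0.3)
print 137 [0.5458 0.0955 0.0901] (array([546.1,  95.2]), array([31.3, 29.5]), 0.4)
diff>40: 0 []
((0.05967332297997352, -0.04793364669309952), 0.997097748319308)
rammer 408 [ 0.586  -0.1146  0.022 ] (array([ 585.6, -114.9]), array([57.6, 57.2]), -45.4)
rammer 408 [ 0.586  -0.1147  0.0219] (array([ 585.5, -114.9]), array([57.4, 57. ]), -46.2)
diff>40: 37 [[12, 0], [13, 0], [14, 0], [15, 0], [15, 1], [16, 0], [16, 1], [17, 0], [17, 1], [18, 0]]
((0.16132919347596442, -0.08556780023592125), 0.7454194397102167)
[-0.37861809  0.99809287 -1.93050359] [ 0.61907155 -0.19123021  0.16741182]
top head 245 y [-69.7 -22.6] x [41.4 55.3 69.7] z [68.4 72.8 77.4]
top tip 85 y [23.6 57.6] x [47.5 54.7 61.6] z [66.3 72.2 76.4]
head slope dz/dy [ 0.102 77.517]
plate (array([514.5, -18. ]), array([159.5,  12.4]), 16.0) [0.45203355 0.49564672] 0.10051748470438093
print [552.   83.6]  rammer [ 585.4 -114.1]
scene head 308 y [-71.7 -23.2] x [43.9 66.3 72.8] z [44.3 69.  74.7]
scene tip 37 y [28.2 55.7] x [53.7 60.4 65.4] z [65.9 70.8 73.8]
```

```bash
python3 -c "
from bench import r
print(r.finish_job())"
```

```text
the job is handed in; nothing more can be done
None
```

The job is done and handed in at about 27 of the 72 s: the plate is seated with its eye in the yoke, the pin is through both ears with its square head against the ear (tilted about 5° down in the hole clearance), and everything is released; the print and rammer measured unmoved, and the other two plates looked undisturbed when the plate was lifted but were not measured at the end.

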